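# Empty the spares lane onto a packing stack at the amplifier bench

### The arm

A 6-joint arm with a two-finger parallel gripper is mounted at the origin on the work surface. World frame = base frame: x ahead of the robot, y to its left, z up, the work surface at z = 0. Lengths are in m, angles in rad, forces in N, time in s.
With the tool pointing down it reaches from about 0.35 to 1 m from the base axis. Payload 7.1 kg.
Tool frame: the origin (TCP) lies midway between the tips of the shut fingers; the grasp point (between the pads) lies 19 mm behind it; x points along the fingers, y is the direction in which the jaws open and shut, and the axes are right-handed (so a half turn about x gives the same grasp; the last joint's range is limited). The gripper opens to 85 mm and grips with 20 to 120 N. Pads are 22 mm wide; open, the fingers measure 114 mm over their backs; the gripper's body (76 mm by 85 mm) begins 54 mm behind the grasp point. The pads swing forward as they close: fully open they stand 13 mm farther back than shut.
Start: joints at [1.125, 0.423, 1.63, -0, 1.089, -0.019], TCP at [0.259, 0.569, 0.231] pointing down, gripper open.
Joint ranges: [-3, 3], [-0.9, 2.11], [0.09, 2.58], [-1.31, 4.45], [0.11, 2.69], [-2.54, 2.54]. Speed limits (rad/s): [2.39, 2.39, 3.01, 3.14, 3.14, 3.14].

### API

Orientations are given as [roll, pitch, yaw] about the fixed x, y, z axes, in that order (R = Rz(yaw) Ry(pitch) Rx(roll)).
In Python, from workcell import * gives the robot as it stands.
- The arm moves only by the tool play_rows, never from a script. Its arguments are lists of equal length, an entry for each row: "xyz": the shift along the tool's x, y, z in m, a list of three; "twist": the turn, a rotation vector about the tool's x, y, z in rad, a list of three; "claw": the finger opening in m, from 0 to 0.0854. A call has 1 to 12 rows; each row is the pose to reach, as a shift and turn from the pose commanded when the call began, along the tool's axes at that moment; what a row does not reach only later rows make up. A row lasts 1/8 s, in which the tool goes at most 62.5 mm and 10.7 degrees, less where a joint would pass 70% of its speed; a pose out of reach is approached as far as the arm can. A call with a gripper value outside its range is refused whole. The fingers move at their own pace and stop on an object; "newtons" is the grip in N (left out, the last holds). Time passes only in rows, so rows that repeat a pose let the fingers close. It gives the time, the measured TCP pose, the force and the opening at its end, in the units of the state.
- get_state(): the state, without advancing time (a new reading comes with each control period).
- grab_frame(name): name is "scene" or "top" or "wrist"; returns a dict with "pixels" (384x512x3 uint8, red, green, blue), "intrinsics" (3x3 intrinsics, pixels), "R" (3x3) and "t" (3): a world point X has camera coordinates R X + t. Camera axes: x right, y down, z forward; pixel columns grow to the right and rows downward; lengths in m; the calibration is good to about 2 mm. A picture is of the moment at which its call begins. There is no depth.
- hand_in(): hands the job in, once; it reports no verdict.
The state is a dict: "time": time; "joint_pos": joint angles; "qvel": joint speeds; "tau": joint torques, N m; "position": TCP position; "eef_rot": TCP orientation; "contact_force": force on the tool from outside, world axes, zero at the start; "torque": the same for the moment, N m; "gripper_width": finger opening in m.
Only numpy, scipy, OpenCV 4.12 (cv2) and the standard library are available. Lean on these libraries where they do the work, as an engineer would, in place of code of your own. Each camera call takes 0.05 s, during which the arm holds its last target.

### The job

Lift the loudspeaker off the plywood packing base and stand it, face down as it is, wholly on the grey felt pad, and slide the lane's gate fully open so that the cartons roll down. Then take the cartons one at a time, always the front one so that those behind roll forward, and stack them all in one square column on the dark rectangle in the middle of the base, lying flat, long side along the rectangle's long side. When the lane is empty, slide the gate fully shut again, and leave the other things on the bench alone.

Things in the scene. Friction and masses are not known exactly. Their poses are not given: they have to be found in the camera images.
- lane: Sloped roller lane (small flow rack) fixed to the bench. Origin on the bench under the pick place; x points level, up the lane (away from its low end), y left, z up. The roller bed rises towards +x at 0.16 rad, 71 mm wide between two low guides 8 mm above the rollers. The rollers turn freely: with the gate open, cartons roll down by themselves in about a second to the end stop or the next carton.
- pick_place (a point): Point on top of the rollers, 50 mm above the bench, under the middle of the front carton when it rests against the end stop (a plate at the low end, 28 mm before this point, 18 mm above the rollers).
- gate (a joint): Comb-like sliding gate at the lane's -y side, with five steel teeth across the lane, each holding one carton place back. 0 = shut (teeth across the lane), 0.075 m = fully open (teeth wholly out). It opens by sliding level along the lane's -y; about 3 to 6 N moves it and it stays where it is left.
- gate_handle (a point): Centre of the top of the gate's black upright handle. The handle is 16 mm wide along the sliding direction, 26 mm along the lane and 70 mm tall, square to the sloped bed (leaning by 0.16 rad towards the low end); it moves with the gate.
- base: Flat plywood packing base, 118 (x) x 130 (y) x 12 mm high, fixed to the bench, with a dark rectangle 60 (x) x 70 (y) mm marking the middle of its top. Origin at the centre of its underside, z up.
- pad: Grey felt pad 150 x 150 x 6 mm fixed to the bench. Origin at the centre of its underside.
- speaker: Loudspeaker driver lying face down: round rim 100 mm across and 6 mm thick at the bottom, grey cone narrowing upwards, and on top a round magnet 60 mm across from 34 to 58 mm above its underside (61 mm tall over all). Mass about 0.45 kg. Origin at the centre of its underside, z up through the magnet.
- carton1: Closed cardboard carton, 56 (x, along the lane) x 66 (y) x 44 mm (z), 0.1 to 0.25 kg, with a paper tape band along the middle. It starts in the lane behind a tooth of the gate; carton numbers grow up the lane (the lowest number present is the front one). May be absent. Origin at the centre of its underside.
- carton2: Closed cardboard carton, 56 (x, along the lane) x 66 (y) x 44 mm (z), 0.1 to 0.25 kg, with a paper tape band along the middle. It starts in the lane behind a tooth of the gate; carton numbers grow up the lane (the lowest number present is the front one). May be absent. Origin at the centre of its underside.
- carton3: Closed cardboard carton, 56 (x, along the lane) x 66 (y) x 44 mm (z), 0.1 to 0.25 kg, with a paper tape band along the middle. It starts in the lane behind a tooth of the gate; carton numbers grow up the lane (the lowest number present is the front one). May be absent. Origin at the centre of its underside.
- carton4: Closed cardboard carton, 56 (x, along the lane) x 66 (y) x 44 mm (z), 0.1 to 0.25 kg, with a paper tape band along the middle. It starts in the lane behind a tooth of the gate; carton numbers grow up the lane (the lowest number present is the front one). May be absent. Origin at the centre of its underside.
- carton5: Closed cardboard carton, 56 (x, along the lane) x 66 (y) x 44 mm (z), 0.1 to 0.25 kg, with a paper tape band along the middle. It starts in the lane behind a tooth of the gate; carton numbers grow up the lane (the lowest number present is the front one). May be absent. Origin at the centre of its underside.
- capacitor: Bystander, loose: black upright capacitor can, 35 mm across, 62 mm tall. Leave it alone. Origin at the centre of its underside.
- screwdriver: Bystander, loose: screwdriver lying on the bench. Leave it alone. Origin at the middle of its length.
- flux_bottle: Bystander, loose: clear bottle with a yellow cap, 52 mm across, 110 mm tall. Leave it alone. Origin at the centre of its underside.
- multimeter: Bystander, loose: grey multimeter lying on its back, 150 x 78 x 45 mm. Leave it alone. Origin at the centre of its underside.

How it is judged:
On the way, in this order (a step that is already met when the one before it is completed fails the run):
1. the loudspeaker is on the felt pad and the gate is open (either first) (horizontal distance between speaker and pad below 0.035 m and angle between speaker's own z axis and vertical below 0.1 rad and height (world z) of speaker below 0.012 m and linear speed of speaker below 0.03 m/s and contact force between speaker and the fingers below 0.2 N and value of joint gate above 0.068 m), for 0.2 s.
2. carton1 (if present), the next from the front of the lane, stands on the column (horizontal distance between carton1 and base below 0.016 m and angle between carton1's own z axis and vertical below 0.08 rad and angle between the x axis of carton1 and the x axis of base, either way round below 0.15 rad and height (world z) of carton1 above 0.008 m and linear speed of carton1 below 0.03 m/s and contact force between carton1 and the fingers below 0.2 N), for 0.3 s.
3. carton2 (if present), the next from the front of the lane, stands on the column (horizontal distance between carton2 and base below 0.016 m and angle between carton2's own z axis and vertical below 0.08 rad and angle between the x axis of carton2 and the x axis of base, either way round below 0.15 rad and height (world z) of carton2 above 0.008 m and linear speed of carton2 below 0.03 m/s and contact force between carton2 and the fingers below 0.2 N), for 0.3 s.
4. carton3 (if present), the next from the front of the lane, stands on the column (horizontal distance between carton3 and base below 0.016 m and angle between carton3's own z axis and vertical below 0.08 rad and angle between the x axis of carton3 and the x axis of base, either way round below 0.15 rad and height (world z) of carton3 above 0.008 m and linear speed of carton3 below 0.03 m/s and contact force between carton3 and the fingers below 0.2 N), for 0.3 s.
5. carton4 (if present), the next from the front of the lane, stands on the column (horizontal distance between carton4 and base below 0.016 m and angle between carton4's own z axis and vertical below 0.08 rad and angle between the x axis of carton4 and the x axis of base, either way round below 0.15 rad and height (world z) of carton4 above 0.008 m and linear speed of carton4 below 0.03 m/s and contact force between carton4 and the fingers below 0.2 N), for 0.3 s.
6. carton5 (if present), the next from the front of the lane, stands on the column (horizontal distance between carton5 and base below 0.016 m and angle between carton5's own z axis and vertical below 0.08 rad and angle between the x axis of carton5 and the x axis of base, either way round below 0.15 rad and height (world z) of carton5 above 0.008 m and linear speed of carton5 below 0.03 m/s and contact force between carton5 and the fingers below 0.2 N), for 0.3 s.
At the end, for the whole second after the job is handed in: Every carton present stands on one column: centre within 14 mm of the base's, flat to 0.08 rad, square to the base within 0.15 rad, long sides together, released, at rest. The loudspeaker stands face down within 35 mm of the pad's centre. The gate is shut to within 8 mm (horizontal distance between each of carton1, carton2, carton3, carton4, carton5 and base below 0.014 m and angle between each of carton1, carton2, carton3, carton4, carton5's own z axis and vertical below 0.08 rad and angle between the x axis of each of carton1, carton2, carton3, carton4, carton5 and the x axis of base, either way round below 0.15 rad and height (world z) of each of carton1, carton2, carton3, carton4, carton5 above 0.008 m and linear speed of each of carton1, carton2, carton3, carton4, carton5, speaker below 0.03 m/s and contact force between each of carton1, carton2, carton3, carton4, carton5, speaker and the fingers below 0.2 N and horizontal distance between speaker and pad below 0.035 m and angle between speaker's own z axis and vertical below 0.1 rad and height (world z) of speaker below 0.012 m and value of joint gate below 0.008 m); the robot touches nothing.
It fails at once if the capacitor is pushed more than 30 mm (distance of capacitor from where it was at the start of the episode above 0.03 m).
It fails at once if the screwdriver is pushed more than 30 mm (distance of screwdriver from where it was at the start of the episode above 0.03 m).
It fails at once if the flux bottle is pushed more than 30 mm (distance of flux_bottle from where it was at the start of the episode above 0.03 m).
It fails at once if the multimeter is pushed more than 30 mm (distance of multimeter from where it was at the start of the episode above 0.03 m).
Of carton1, carton2, carton3, carton4, carton5 only 3 to 5 are there at a start; the rules pass over those that are not, and their reading is None.
At some moment in a run one of speaker may be knocked a few centimetres aside while the robot is not near it.
Once in a run the grip may slacken for a moment while it holds something.
It also fails if it takes over 210 s, if anything falls off the work surface, if the arm or the gripper's body presses on something with over 40 N, if the wrist force passes 120 N, or if a joint passes its speed limit or range.

## Working session

There is one attempt and no reset: what is moved stays moved. The work goes in short steps, Python scripts to look and compute and a tool call to move; the robot and the scene stay as the last step left them, time stands still between calls to the robot, and variables do not carry over. Pictures are saved under pics/ and viewed, and the job is handed in when it is done.

Besides the shell and the picture viewer there is one more tool, called after ">>>" in YAML: its name, and indented under it one key for each argument. play_rows: Moves the arm, as the interface text tells. Its arguments: {"type":"object","properties":{"xyz":{"type":"array","items":{"type":"array","items":{"type":"number"}}},"twist":{"type":"array","items":{"type":"array","items":{"type":"number"}}},"claw":{"type":"array","items":{"type":"number"}},"newtons":{"type":"number"}},"required":["xyz","twist","claw"]}

```bash
mkdir -p pics; ls; python3 - <<'E'
from workcell import *
import cv2,numpy as np
print(get_state())
for n in ("scene","top","wrist"):
    f=grab_frame(n); cv2.imwrite(f"pics/{n}0.png",cv2.cvtColor(f["pixels"],cv2.COLOR_RGB2BGR))
    print(n,f["intrinsics"].tolist(),np.round(f["R"],4).tolist(),np.round(f["t"],4).tolist(), (-f["R"].T@f["t"]).round(3))
E
```

```text
pics
{'time': 0.0, 'joint_pos': array([ 1.12498298e+00,  4.23850233e-01,  1.63070370e+00,  6.16932446e-06,
        1.08859615e+00, -1.89678203e-02]), 'qvel': array([-0.00156584, -0.00080554, -0.00117192, -0.00090186, -0.00049679,
       -0.00114757]), 'tau': array([ 2.51807258e-03, -5.57393217e+01, -2.81749159e+01,  1.71732045e-04,
        7.19670774e-03,  1.77194664e-05]), 'position': array([0.25846873, 0.56844232, 0.23053444]), 'eef_rot': array([-1.59327082,  1.56923889, -2.02011921]), 'contact_force': array([ 0.16922611, -0.44296255,  0.21611594]), 'torque': array([-0.05291198,  0.00559465,  0.00466575]), 'gripper_width': 0.08541015840107759}
scene [[415.09679564200854, 0.0, 254.66304916453004], [0.0, 415.09679564200854, 188.06797097528886], [0.0, 0.0, 1.0]] [[-0.7468, 0.6649, 0.0131], [0.3644, 0.4257, -0.8283], [-0.5563, -0.6138, -0.5602]] [0.3991, -0.108, 1.4465] [1.142 0.668 0.716]
top [[411.9342329872031, 0.0, 258.3612294849045], [0.0, 411.9342329872031, 190.3098857685846], [0.0, 0.0, 1.0]] [[0.0169, -0.9997, 0.0149], [-0.9954, -0.0182, -0.0936], [0.0938, -0.0132, -0.9955]] [-0.0269, 0.5361, 1.1608] [ 0.425 -0.002  1.206]
wrist [[304.96845541620905, 0.0, 254.8815301192401], [0.0, 304.96845541620905, 190.1791953434649], [0.0, 0.0, 1.0]] [[0.4143, 0.9102, -0.0031], [0.876, -0.3978, 0.2726], [0.2468, -0.1157, -0.9621]] [-0.6231, -0.0353, 0.3811] [0.195 0.597 0.374]
```

View pics/scene0.png

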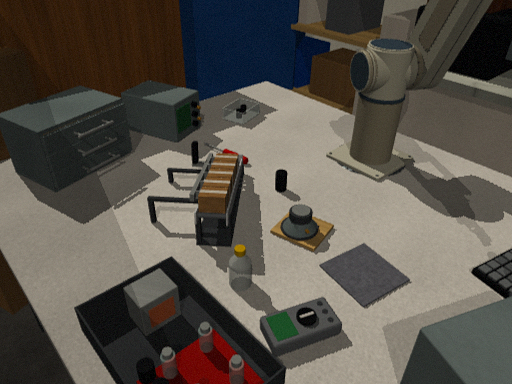

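View pics/top0.png

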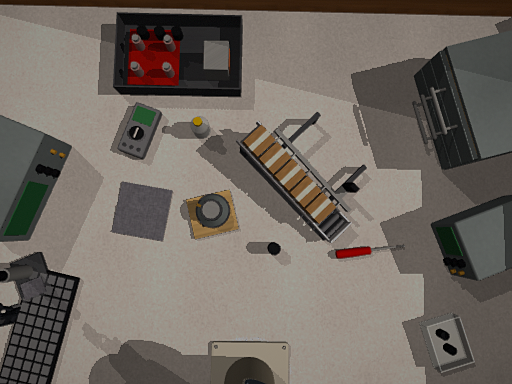

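View pics/wrist0.png

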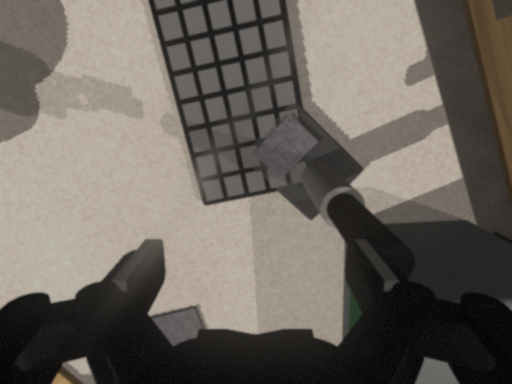

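```bash
python3 - <<'E'
import cv2
a=cv2.imread("pics/top0.png")
cv2.imwrite("pics/topc1.png",cv2.resize(a[95:255,225:425],None,fx=4,fy=4,interpolation=cv2.INTER_CUBIC)[:600,:800])
cv2.imwrite("pics/topc2.png",cv2.resize(a[95:255,95:295],None,fx=4,fy=4,interpolation=cv2.INTER_CUBIC)[:600,:800])
a=cv2.imread("pics/scene0.png")
cv2.imwrite("pics/scec1.png",cv2.resize(a[125:275,140:340],None,fx=4,fy=4,interpolation=cv2.INTER_CUBIC))
E
```

```text
(no output)
```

View pics/topc1.png

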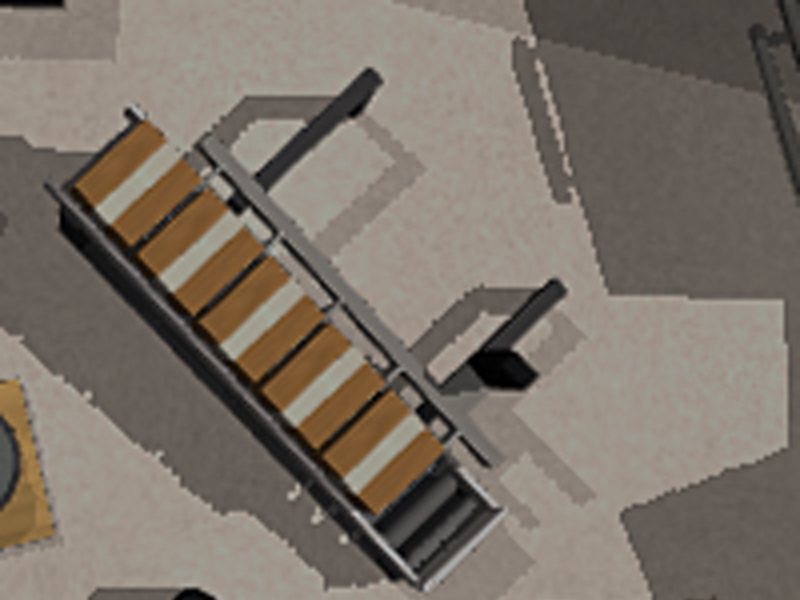

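View pics/topc2.png

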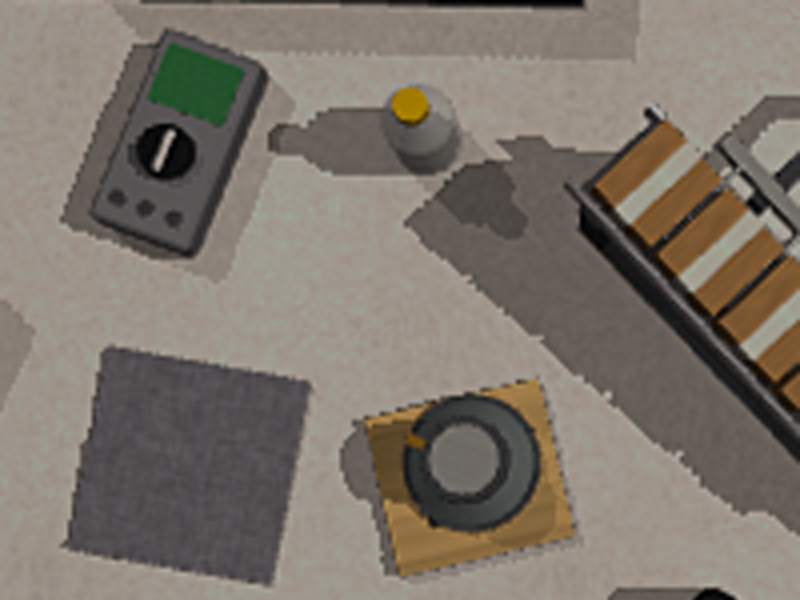

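View pics/scec1.png

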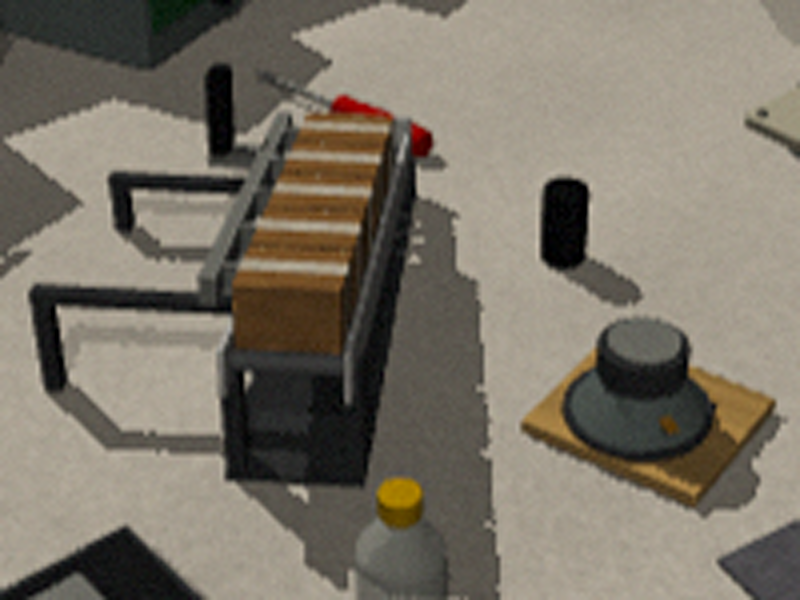

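```bash
cat > h.py <<'E'
from workcell import *
import cv2,numpy as np
from scipy.spatial.transform import Rotation as Rot
def ray(f,uv,z):
    K=np.array(f["intrinsics"]);R=np.array(f["R"]);t=np.array(f["t"])
    uv=np.atleast_2d(np.array(uv,float))
    d=(np.linalg.inv(K)@np.c_[uv,np.ones(len(uv))].T).T@R
    c=-R.T@t
    return c+d*((z-c[2])/d[:,2])[:,None]
def proj(f,X):
    X=np.atleast_2d(X);c=X@np.array(f["R"]).T+f["t"];p=c@np.array(f["intrinsics"]).T
    return p[:,:2]/p[:,2:]
def tri(f1,u1,f2,u2):
    A=[];b=[]
    for f,u in((f1,u1),(f2,u2)):
        R=np.array(f["R"]);t=np.array(f["t"]);c=-R.T@t
        d=R.T@np.linalg.inv(f["intrinsics"])@[u[0],u[1],1];d/=np.linalg.norm(d)
        P=np.eye(3)-np.outer(d,d);A.append(P);b.append(P@c)
    X=np.linalg.solve(A[0]+A[1],b[0]+b[1]);return X
def save(f,n,crop=None,s=4):
    a=cv2.cvtColor(f["pixels"],cv2.COLOR_RGB2BGR)
    if crop:
        x0,y0,x1,y1=crop;a=cv2.resize(a[y0:y1,x0:x1],None,fx=s,fy=s,interpolation=cv2.INTER_CUBIC)
    cv2.imwrite("pics/"+n+".png",a)
def hsv(f): return cv2.cvtColor(f["pixels"],cv2.COLOR_RGB2HSV)
# tool rotation: x axis = approach dir a, y axis = jaw dir j
def toolR(a,j):
    a=np.array(a,float)/np.linalg.norm(a);j=np.array(j,float);j-=a*(a@j);j/=np.linalg.norm(j)
    return np.c_[a,j,np.cross(a,j)]
def go(p,R=None,st=None):
    st=st or get_state();Rc=Rot.from_euler('xyz',st["eef_rot"]).as_matrix()
    if R is None:R=Rc
    sh=Rc.T@(np.array(p)-st["position"]);tw=Rot.from_matrix(Rc.T@R).as_rotvec()
    # half-turn alternative
    tw2=Rot.from_matrix(Rc.T@R@np.diag([1,-1,-1])).as_rotvec()
    print("shift",sh.round(4).tolist(),"twist",tw.round(4).tolist(),"alt",tw2.round(3).tolist(),"rows>=",max(np.linalg.norm(sh)/.0625,np.degrees(np.linalg.norm(tw))/10.7).round(1))
E
python3 - <<'E'
from h import *
f=grab_frame("top");H=hsv(f)
def big(m,lo,n=1):
    cs,_=cv2.findContours(m,cv2.RETR_EXTERNAL,cv2.CHAIN_APPROX_NONE);return sorted(cs,key=cv2.contourArea)[-n:]
roi=np.zeros(H.shape[:2],np.uint8)
def R(x0,y0,x1,y1):
    r=roi.copy();r[y0:y1,x0:x1]=255;return r
print("pad px",H[210,140],"bench",H[270,150],"ply",H[232,200],"cart",H[150,255])
# base
m=cv2.inRange(H,(8,90,60),(28,255,255))&R(180,180,245,245)
c=np.vstack(big(m,0,1));h=cv2.convexHull(c)
r=cv2.minAreaRect(h);bx=cv2.boxPoints(r);print("base",r)
W=ray(f,bx,0.012);print(W.round(4),np.linalg.norm(np.diff(W[:,:2],axis=0),axis=1),W.mean(0).round(4))
g=cv2.cvtColor(f["pixels"],cv2.COLOR_RGB2GRAY)
m=cv2.inRange(g,0,110)&R(100,170,178,250)
c=big(m,0,1)[0];r=cv2.minAreaRect(c);bx=cv2.boxPoints(r);W=ray(f,bx,0.006);print("pad",r,W.round(4),np.linalg.norm(np.diff(W[:,:2],axis=0),axis=1),W.mean(0).round(4))
E
```

```text
pad px [160  18  85] bench [ 19  26 157] ply [ 18 135 151] cart [ 15 160 123]
base ((211.6409912109375, 213.84918212890625), (40.53996276855469, 45.0634880065918), 76.75948333740234)
[[0.5078 0.1943 0.012 ]
 [0.5402 0.0681 0.012 ]
 [0.4263 0.0386 0.012 ]
 [0.3947 0.1639 0.012 ]] [0.13037541 0.11760863 0.12926199] [0.4672 0.1162 0.012 ]
pad ((141.32691955566406, 210.86537170410156), (53.53969955444336, 53.34358215332031), 11.309932708740234) [[0.4104 0.4085 0.006 ]
 [0.5628 0.3858 0.006 ]
 [0.5348 0.2319 0.006 ]
 [0.3829 0.2565 0.006 ]] [0.15402498 0.15642    0.15390211] [0.4727 0.3207 0.006 ]
```

```bash
python3 - <<'E'
from h import *
f=grab_frame("top");save(f,"low",(300,165,365,240),8)
f=grab_frame("scene");save(f,"low_s",(180,135,260,195),8)
E
```

```text
(no output)
```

View pics/low.png

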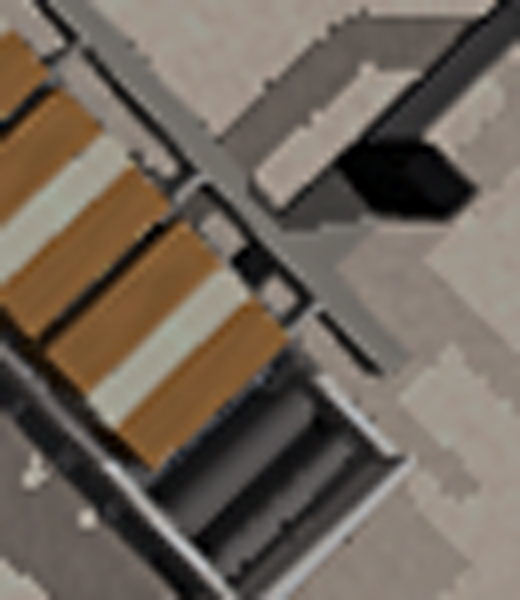

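View pics/low_s.png

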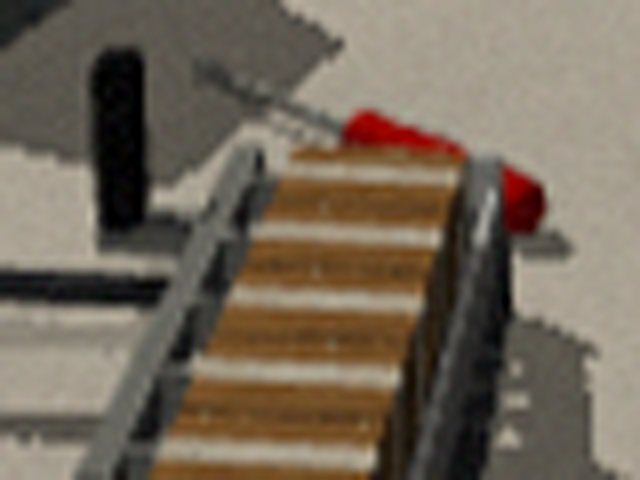

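```bash
python3 - <<'E'
from h import *
from scipy.optimize import brentq
f=grab_frame("top");s=grab_frame("scene")
print("handle",tri(f,(353.9-.5,187.2-.5),s,(194.3,141.5)))
K=np.linalg.inv(f["intrinsics"]);R=np.array(f["R"])
def yaw(a,b):
    a=R.T@K@[*a,1];b=R.T@K@[*b,1];n=np.cross(a,b);sl=.16
    g=lambda p:n@[np.cos(p)*np.cos(sl),np.sin(p)*np.cos(sl),np.sin(sl)]
    return brentq(g,0,1.57)
c1=lambda x,y:(x/4+225-.5,y/4+95-.5)
print(yaw(c1(400,577),c1(52,187)))
# tape ends mask
H=hsv(f);roi=np.zeros(H.shape[:2],np.uint8);cv2.fillPoly(roi,[np.array([(243,138),(262,123),(339,203),(318,226)])],255)
m=cv2.inRange(H,(8,90,60),(28,255,255))&roi
pts=np.argwhere(m>0)[:,::-1];h=cv2.convexHull(pts.astype(np.int32));r=cv2.minAreaRect(h);print(r,cv2.boxPoints(r).tolist())
q=cv2.approxPolyDP(h,3,True)[:,0];print(q.tolist())
# front carton: front top corners
lo=lambda x,y:(x/8+300-.5,y/8+165-.5)
for z in(.1,.11,.12):
    W=ray(f,[lo(285,335),lo(155,470)],z);print(z,W.round(4).tolist(),np.linalg.norm(W[0]-W[1]))
# end-stop top edge corners
W=ray(f,[lo(408,458),lo(268,600)],.063);print(W.round(4).tolist(),np.linalg.norm(W[0]-W[1]))
# scene: front... magnet
m=cv2.inRange(H,(0,0,0),(180,255,255));
E
```

```text
handle [ 0.54028401 -0.2647126   0.13794251]
0.7600694797806403
((289.5802001953125, 173.8121337890625), (112.43666076660156, 24.767168045043945), 47.89126968383789) [[242.696533203125, 140.40890502929688], [261.07061767578125, 123.80155181884766], [336.4638671875, 207.21536254882812], [318.08978271484375, 223.82272338867188]]
[[335, 207], [319, 223], [245, 139], [261, 125]]
0.1 [[0.4898, -0.2241, 0.1], [0.4437, -0.1803, 0.1]] 0.06355118545997115
0.11 [[0.4892, -0.2221, 0.11], [0.4435, -0.1787, 0.11]] 0.06297668363660694
0.12 [[0.4886, -0.2201, 0.12], [0.4434, -0.1771, 0.12]] 0.06240218181324281
[[0.45, -0.2743, 0.063], [0.4002, -0.2256, 0.063]] 0.06965915205352777
```

```bash
python3 - <<'E'
from h import *
f=grab_frame("top");s=grab_frame("scene")
g=cv2.cvtColor(f["pixels"],cv2.COLOR_RGB2GRAY);H=hsv(f)
m=((g>85)&(H[...,1]<50)).astype(np.uint8)*255;r=np.zeros_like(m);r[195:225,196:226]=255
n,l,st,ce=cv2.connectedComponentsWithStats(m&r)
print(st.tolist(),ce.round(2).tolist())
i=l[209,210];print("speaker",ray(f,ce[i],.070),ray(f,ce[i],.073),"area r",np.sqrt(st[i,4]/np.pi)/412*1.14)
# rim
d=((g<100)&(H[...,1]<70)).astype(np.uint8)*255;r[:]=0;r[188:232,190:234]=255
n,l,st,ce=cv2.connectedComponentsWithStats(d&r);print(st.tolist(),ce.round(2).tolist())
dx=np.array([np.cos(.254),np.sin(.254)])
R=toolR([0,0,-1],[-np.sin(.254),np.cos(.254),0]);print("current",Rot.from_euler('xyz',get_state()["eef_rot"]).as_matrix().round(3).tolist())
E
```

```text
[[0, 0, 512, 384, 196367], [196, 195, 5, 2, 6], [202, 201, 18, 17, 230], [222, 204, 1, 2, 2], [223, 209, 1, 3, 3]] [[255.56, 191.48], [197.67, 195.17], [210.51, 209.28], [222.0, 204.5], [223.0, 210.0]]
speaker [[0.47745424 0.11400826 0.07      ]] [[0.47731636 0.11370262 0.073     ]] area r 0.023675361389884974
[[0, 0, 512, 384, 195902], [196, 193, 34, 35, 676], [215, 192, 1, 1, 1], [201, 195, 2, 1, 2], [231, 195, 1, 2, 2], [197, 196, 2, 1, 2], [232, 200, 1, 1, 1], [233, 204, 1, 2, 2], [190, 221, 1, 1, 1], [190, 223, 3, 9, 16], [229, 231, 2, 1, 2], [233, 230, 1, 1, 1]] [[255.65, 191.43], [213.41, 210.56], [215.0, 192.0], [201.5, 195.0], [231.0, 195.5], [197.5, 196.0], [232.0, 200.0], [233.0, 204.5], [190.0, 221.0], [190.5, 227.75], [229.5, 231.0], [233.0, 230.0]]
current [[-0.0, 0.414, 0.91], [-0.0, 0.91, -0.414], [-1.0, -0.0, 0.0]]
```

```bash
python3 - <<'E'
from h import *
R=toolR([0,0,-1],[.414,.91,0])
go([.477,.114,.15],R)
E
```

```text
shift [0.0813, -0.3237, 0.387] twist [0.0001, 0.0, 0.0001] alt [-3.141, -0.0, 0.0] rows>= 8.2
```

>>> play_rows:
  xyz:
    - [0,-0.032,0.038]
    - [0.01,-0.065,0.077]
    - [0.01,-0.097,0.116]
    - [0.02,-0.13,0.155]
    - [0.03,-0.162,0.194]
    - [0.04,-0.194,0.232]
    - [0.05,-0.227,0.271]
    - [0.06,-0.26,0.31]
    - [0.07,-0.292,0.348]
    - [0.0813,-0.3237,0.387]
    - [0.0813,-0.3237,0.387]
  twist:
    - [0,0,0]
    - [0,0,0]
    - [0,0,0]
    - [0,0,0]
    - [0,0,0]
    - [0,0,0]
    - [0,0,0]
    - [0,0,0]
    - [0,0,0]
    - [0,0,0]
    - [0,0,0]
  claw: [0.085,0.085,0.085,0.085,0.085,0.085,0.085,0.085,0.085,0.085,0.085]
  newtons: 60

```text
time: 1.88
position: [0.4779, 0.1115, 0.1495]
eef_rot: [-1.995, 1.57, -2.426]
contact_force: [-0.5, 0.4, 0.4]
gripper_width: 0.085
```

```bash
python3 - <<'E'
from h import *
f=grab_frame("wrist");save(f,"w1")
st=get_state();print(st["time"],st["position"],st["eef_rot"])
print(proj(f,[[.4773,.1137,.073],[.4773,.1137,.07]]))
E
```

```text
1.925 [0.47733645 0.11281626 0.1497727 ] [-2.68762972  1.57024838 -3.11769541]
[[258.28395822 197.54935836]
 [258.25076632 196.39027605]]
```

View pics/w1.png

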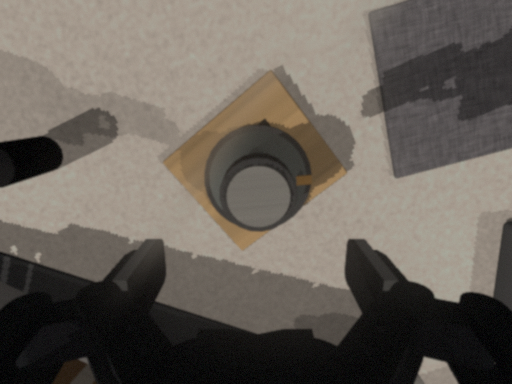

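>>> play_rows:
  xyz:
    - [0.03,0,0]
    - [0.06,0,0]
    - [0.09,0,0]
    - [0.108,0,0]
    - [0.108,0,0]
    - [0.108,0,0]
    - [0.108,0,0]
    - [0.108,0,0]
    - [0.108,0,0]
    - [0.108,0,0]
    - [0.108,0,0]
  twist:
    - [0,0,0]
    - [0,0,0]
    - [0,0,0]
    - [0,0,0]
    - [0,0,0]
    - [0,0,0]
    - [0,0,0]
    - [0,0,0]
    - [0,0,0]
    - [0,0,0]
    - [0,0,0]
  claw: [0.085,0.085,0.085,0.085,0.085,0.05,0.05,0.05,0.05,0.05,0.05]
  newtons: 60

```text
time: 3.3
position: [0.4776, 0.1146, 0.0434]
eef_rot: [0.776, 1.569, 0.349]
contact_force: [-1.7, 1.4, 5.1]
gripper_width: 0.058
```

```bash
python3 - <<'E'
from h import *
f=grab_frame("wrist");save(f,"w2")
st=get_state();print(st["time"],st["position"],st["eef_rot"],st["contact_force"],st["gripper_width"])
E
```

```text
3.35 [0.47760661 0.11457651 0.04341637] [0.77490773 1.56886639 0.34816189] [-1.02329997  2.61551833  5.59073458] 0.05775889686096337
```

View pics/w2.png

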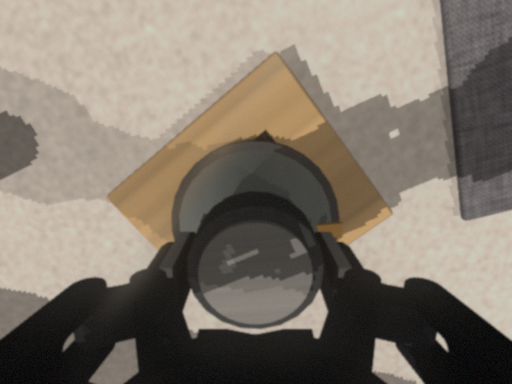

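```bash
python3 - <<'E'
from h import *
go([.473,.321,.085],toolR([0,0,-1],[.414,.91,0]))
E
```

```text
shift [-0.0415, 0.1861, -0.0896] twist [0.0002, 0.0014, -0.0014] alt [-3.141, 0.002, 0.002] rows>= 3.4
```

>>> play_rows:
  xyz:
    - [-0.02,0,0]
    - [-0.04,0.0,0]
    - [-0.042,0.023,-0.011]
    - [-0.042,0.056,-0.027]
    - [-0.042,0.093,-0.045]
    - [-0.042,0.13,-0.063]
    - [-0.042,0.163,-0.078]
    - [-0.042,0.186,-0.09]
    - [-0.042,0.186,-0.09]
    - [-0.042,0.186,-0.09]
  twist:
    - [0,0,0]
    - [0,0,0]
    - [0,0,0]
    - [0,0,0]
    - [0,0,0]
    - [0,0,0]
    - [0,0,0]
    - [0,0,0]
    - [0,0,0]
    - [0,0,0]
  claw: [0.05,0.05,0.05,0.05,0.05,0.05,0.05,0.05,0.05,0.05]
  newtons: 70

```text
time: 4.6
position: [0.4715, 0.3201, 0.0841]
eef_rot: [-1.936, 1.57, -2.362]
contact_force: [-0.5, -0.6, -4.9]
gripper_width: 0.058
```

```bash
python3 - <<'E'
from h import *
f=grab_frame("wrist");save(f,"w3")
f=grab_frame("scene");save(f,"s3",(200,150,460,340),3)
st=get_state();print(st["time"],st["position"],st["eef_rot"],st["contact_force"],st["gripper_width"])
E
```

```text
4.7 [0.47177737 0.31970137 0.08402104] [-1.99484072  1.57002766 -2.42235853] [-0.87670333  0.32693554 -3.55416104] 0.05794011618126518
```

View pics/s3.png

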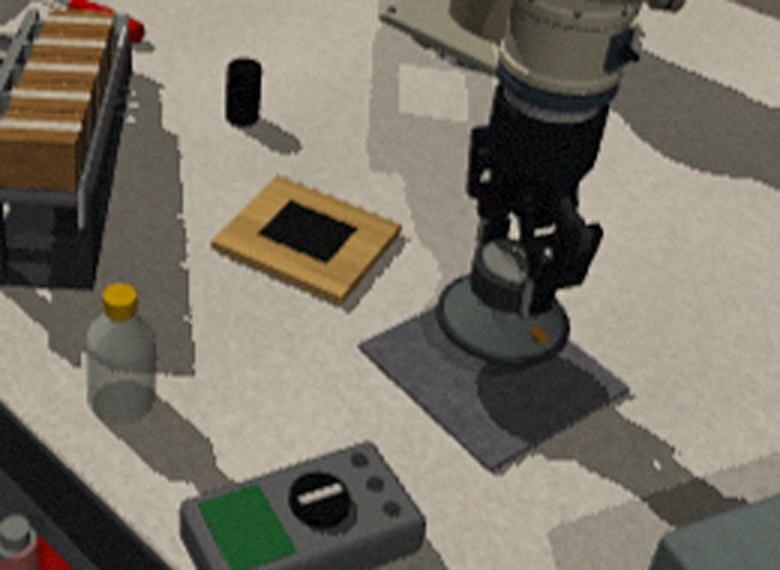

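View pics/w3.png

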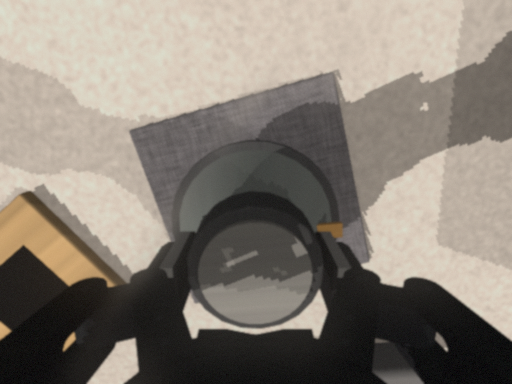

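>>> play_rows:
  xyz:
    - [0.02,0,0]
    - [0.036,0,0]
    - [0.043,0,0]
    - [0.0465,0,0]
    - [0.0465,0,0]
    - [0.0465,0,0]
    - [0.0465,0,0]
    - [0.046,0,0]
    - [0.02,0,0]
    - [-0.02,0,0]
    - [-0.06,0,0]
    - [-0.1,0,0]
  twist:
    - [0,0,0]
    - [0,0,0]
    - [0,0,0]
    - [0,0,0]
    - [0,0,0]
    - [0,0,0]
    - [0,0,0]
    - [0,0,0]
    - [0,0,0]
    - [0,0,0]
    - [0,0,0]
    - [0,0,0]
  claw: [0.05,0.05,0.05,0.05,0.05,0.085,0.085,0.085,0.085,0.085,0.085,0.085]

```text
time: 6.2
position: [0.472, 0.3206, 0.1855]
eef_rot: [1.0, 1.57, 0.573]
contact_force: [-0.2, 0.7, -0.7]
gripper_width: 0.085
```

```bash
python3 - <<'E'
from h import *
f=grab_frame("wrist");save(f,"w4");s=grab_frame("scene");save(s,"s4",(200,150,460,340),3)
t=grab_frame("top")
H=hsv(t);m=cv2.inRange(H,(0,0,0),(180,255,45))
r=np.zeros_like(m);r[185:240,182:242]=255
cs,_=cv2.findContours(m&r,cv2.RETR_EXTERNAL,cv2.CHAIN_APPROX_NONE);c=max(cs,key=cv2.contourArea);q=cv2.minAreaRect(c);b=ray(t,cv2.boxPoints(q),.012)
print("rect",b.round(4).tolist(),b.mean(0))
st=get_state();print(st["time"],st["position"],st["eef_rot"],st["contact_force"],st["gripper_width"])
# next: above handle
psi=.77;a=np.array([np.sin(.16)*np.cos(psi),np.sin(.16)*np.sin(psi),-np.cos(.16)])
print(a)
for j in([-np.sin(psi),np.cos(psi),0],[np.sin(psi),-np.cos(psi),0]): go([.540,-.265,.22],toolR(a,j))
E
```

```text
rect [[0.4859, 0.1569, 0.012], [0.5038, 0.0907, 0.012], [0.4489, 0.0756, 0.012], [0.4312, 0.1415, 0.012]] [0.46744509 0.11618381 0.012     ]
6.35 [0.47338448 0.3215442  0.18653791] [1.00557808 1.56550015 0.57882159] [0.39716928 0.28704808 0.78939997] 0.08493234977472604
[ 0.11437624  0.11090702 -0.98722728]
shift [-0.0349, -0.5062, 0.3035] twist [-1.1942, -0.1353, 0.0935] alt [1.94, 0.104, 0.15] rows>= 9.5
shift [-0.0349, -0.5062, 0.3035] twist [1.9405, 0.1036, 0.1498] alt [-1.194, -0.135, 0.094] rows>= 10.4
```

View pics/s4.png

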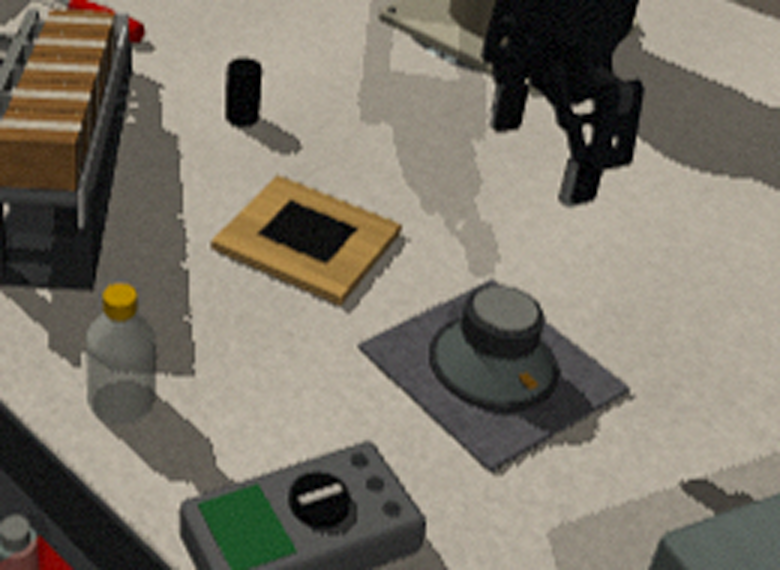

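View pics/w4.png

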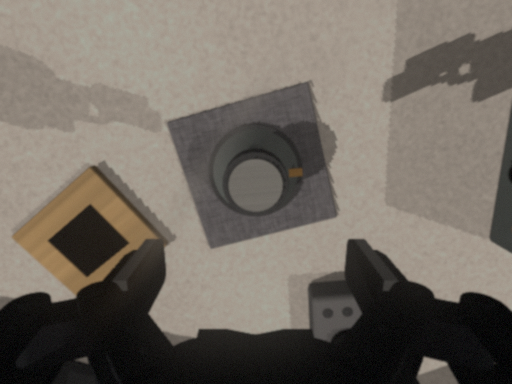

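>>> play_rows:
  xyz:
    - [-0.01,-0.042,0.025]
    - [-0.02,-0.084,0.05]
    - [-0.03,-0.126,0.076]
    - [-0.035,-0.169,0.101]
    - [-0.035,-0.211,0.126]
    - [-0.035,-0.253,0.152]
    - [-0.035,-0.295,0.177]
    - [-0.035,-0.337,0.202]
    - [-0.035,-0.38,0.228]
    - [-0.035,-0.422,0.253]
    - [-0.035,-0.464,0.278]
    - [-0.035,-0.506,0.3035]
  twist:
    - [0.16,0.01,0.012]
    - [0.32,0.017,0.025]
    - [0.49,0.026,0.037]
    - [0.65,0.035,0.05]
    - [0.81,0.043,0.062]
    - [0.97,0.052,0.075]
    - [1.13,0.06,0.087]
    - [1.29,0.069,0.1]
    - [1.455,0.078,0.112]
    - [1.62,0.086,0.125]
    - [1.78,0.095,0.137]
    - [1.94,0.1036,0.15]
  claw: [0.045,0.045,0.045,0.045,0.045,0.045,0.045,0.045,0.045,0.045,0.045,0.045]
  newtons: 30

```text
time: 7.85
position: [0.5382, -0.2669, 0.2174]
eef_rot: [-3.119, 1.416, 0.788]
contact_force: [1.0, 0.3, -0.7]
gripper_width: 0.0451
```

```bash
python3 - <<'E'
from h import *
grab_frame("top");grab_frame("top")
f=grab_frame("wrist");save(f,"w5")
st=get_state();print(st["time"],st["position"],Rot.from_euler('xyz',st["eef_rot"]).as_matrix().round(3).tolist(),st["joint_pos"].round(2))
print(proj(f,[.5403,-.2647,.138]))
E
```

```text
8.0 [ 0.53811943 -0.26728378  0.21740842] [[0.109, 0.694, -0.711], [0.109, -0.72, -0.686], [-0.988, -0.003, -0.154]] [-0.56  0.39  1.73  0.18  1.    0.15]
[[252.16100181 206.15083002]]
```

View pics/w5.png

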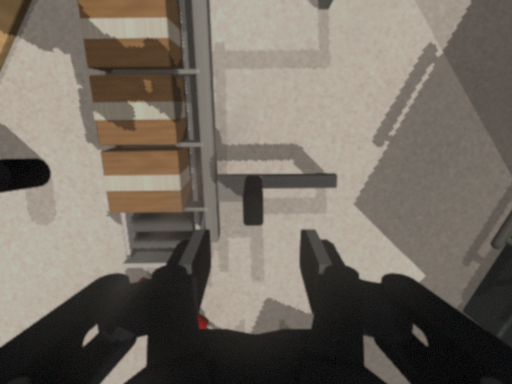

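```bash
python3 - <<'E'
from h import *
psi=.77;a=np.array([np.sin(.16)*np.cos(psi),np.sin(.16)*np.sin(psi),-np.cos(.16)])
go(np.array([.5403,-.2647,.138])+a*.025,toolR(a,[np.sin(psi),-np.cos(psi),0]))
E
```

```text
shift [0.104, -0.0001, 0.0087] twist [-0.0028, 0.0056, 0.0023] alt [3.139, 0.004, -0.009] rows>= 1.7
```

>>> play_rows:
  xyz:
    - [0.0,0,0.009]
    - [0.03,0,0.009]
    - [0.06,0,0.009]
    - [0.085,0,0.009]
    - [0.104,0,0.009]
    - [0.104,0,0.009]
    - [0.104,0,0.009]
    - [0.104,0,0.009]
    - [0.104,0,0.009]
    - [0.104,0,0.009]
    - [0.104,0,0.009]
  twist:
    - [0,0.006,0.002]
    - [0,0.006,0.002]
    - [0,0.006,0.002]
    - [0,0.006,0.002]
    - [0,0.006,0.002]
    - [0,0.006,0.002]
    - [0,0.006,0.002]
    - [0,0.006,0.002]
    - [0,0.006,0.002]
    - [0,0.006,0.002]
    - [0,0.006,0.002]
  claw: [0.034,0.034,0.034,0.034,0.034,0.034,0.005,0.005,0.005,0.005,0.005]
  newtons: 30

```text
time: 9.38
position: [0.545, -0.2613, 0.1158]
eef_rot: [3.118, 1.409, 0.746]
contact_force: [4.7, -2.2, -3.1]
gripper_width: 0.0152
```

```bash
python3 - <<'E'
from h import *
f=grab_frame("wrist");save(f,"w6")
st=get_state();print(st["time"],st["position"],Rot.from_euler('xyz',st["eef_rot"]).as_matrix().round(3).tolist(),st["contact_force"].round(1),st["gripper_width"])
E
```

```text
9.425 [ 0.54496939 -0.26132379  0.11582297] [[0.118, 0.696, -0.708], [0.109, -0.718, -0.687], [-0.987, 0.004, -0.161]] [ 4.4 -2.7 -2.9] 0.015255529442975818
```

View pics/w6.png

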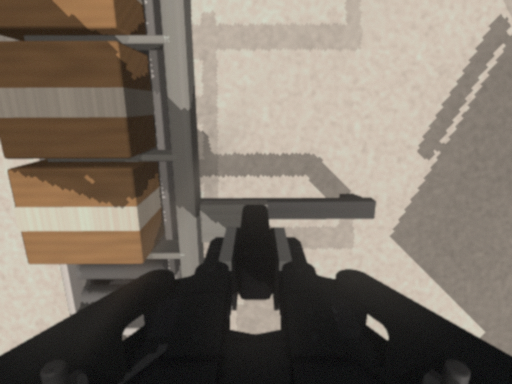

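>>> play_rows:
  xyz:
    - [0,0.008,0]
    - [0,0.018,0]
    - [0,0.03,0]
    - [0,0.042,0]
    - [0,0.054,0]
    - [0,0.064,0]
    - [0,0.072,0]
    - [0,0.077,0]
    - [0,0.077,0]
  twist:
    - [0,0,0]
    - [0,0,0]
    - [0,0,0]
    - [0,0,0]
    - [0,0,0]
    - [0,0,0]
    - [0,0,0]
    - [0,0,0]
    - [0,0,0]
  claw: [0.005,0.005,0.005,0.005,0.005,0.005,0.005,0.005,0.005]
  newtons: 30

```text
time: 10.55
position: [0.5974, -0.315, 0.1157]
eef_rot: [-3.134, 1.409, 0.778]
contact_force: [-2.5, 6.2, 8.2]
gripper_width: 0.0152
```

```bash
python3 - <<'E'
from h import *
f=grab_frame("wrist");save(f,"w7")
st=get_state();print(st["time"],st["position"],np.linalg.norm(st["position"]-[.545,-.2613,.1158]),st["contact_force"].round(1),st["gripper_width"])
E
```

```text
10.6 [ 0.59740768 -0.31498996  0.11575924] 0.07502784666832116 [-2.4  7.5  8.1] 0.01481207238206091
```

View pics/w7.png

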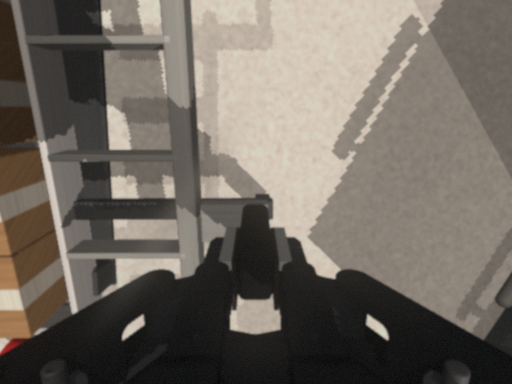

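>>> play_rows:
  xyz:
    - [0,-0.001,0]
    - [0,-0.001,0]
    - [0,-0.001,0]
    - [-0.03,0,0]
    - [-0.06,0,0]
    - [-0.09,0,0]
    - [-0.09,0,0]
  twist:
    - [0,0,0]
    - [0,0,0]
    - [0,0,0]
    - [0,0,0]
    - [0,0,0]
    - [0,0,0]
    - [0,0,0]
  claw: [0.035,0.035,0.035,0.035,0.05,0.085,0.085]

```text
time: 11.48
position: [0.5883, -0.3271, 0.2065]
eef_rot: [3.104, 1.409, 0.732]
contact_force: [0.3, -0.8, -0.0]
gripper_width: 0.0835
```

```bash
python3 - <<'E'
from h import *
f=grab_frame("wrist");save(f,"w8");t=grab_frame("top");save(t,"t8",(225,95,365,245),5);save(grab_frame("scene"),"s8",(150,130,350,290),4)
st=get_state();print(st["time"],st["position"])
psi=.772;a=np.array([np.sin(.16)*np.cos(psi),np.sin(.16)*np.sin(psi),-np.cos(.16)])
p=np.array([.445,-.230,.05])-a*.16
print(p);go(p,toolR(a,[np.sin(psi),-np.cos(psi),0]))
E
```

```text
11.625 [ 0.58658024 -0.32549783  0.20266185]
[ 0.42673533 -0.24778169  0.20795637]
shift [-0.0149, -0.1671, 0.059] twist [-0.002, -0.0005, 0.0001] alt [3.14, 0.0, 0.001] rows>= 2.8
```

View pics/t8.png

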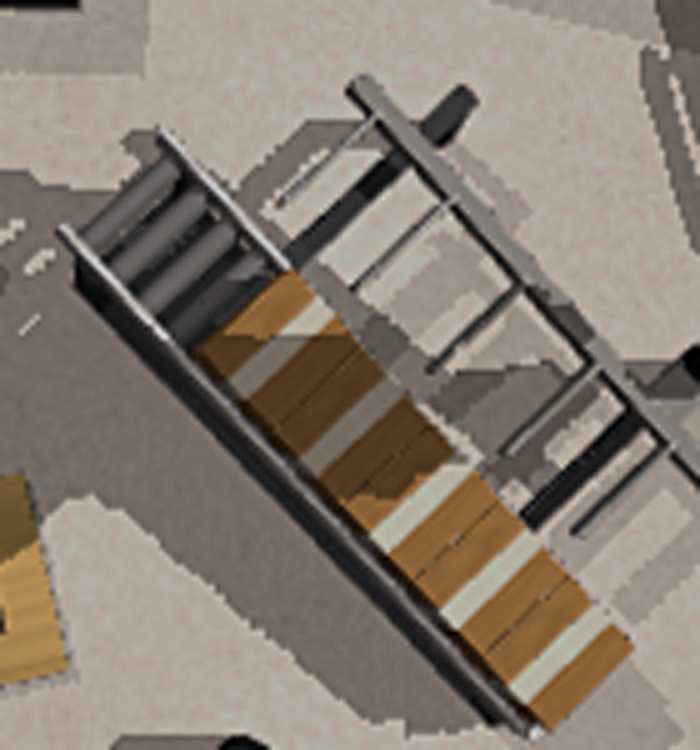

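View pics/s8.png

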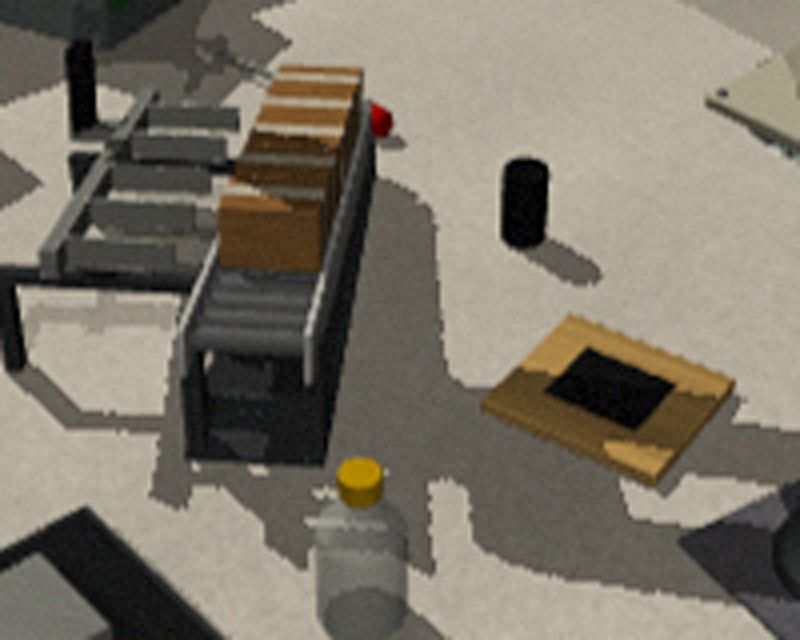

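```bash
python3 - <<'E'
from h import *
t=grab_frame("top");w=grab_frame("wrist")
c=lambda x,y:(x/5+225-.5,y/5+95-.5)
psi=.772;n=-np.array([np.sin(.16)*np.cos(psi),np.sin(.16)*np.sin(psi),-np.cos(.16)])
top=ray(t,[c(558,655)],.0934)[0];print("top",top,"pick",top-n*.044)
e=ray(t,[c(632,645),c(548,728)],.0934-.028*.16);print(e,np.linalg.norm(e[0]-e[1]),e.mean(0)+.028*np.array([np.cos(psi),np.sin(psi),.16]))
E
```

```text
top [ 0.43856423 -0.2280193   0.0934    ] pick [ 0.44358702 -0.22312934  0.049962  ]
[[ 0.4447117  -0.26919992  0.08892   ]
 [ 0.39922249 -0.22348135  0.08892   ]] 0.0644938445610242 [ 0.44202957 -0.22680868  0.0934    ]
```

View pics/w8.png

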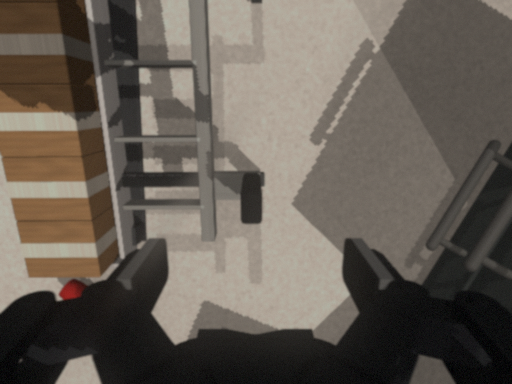

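```bash
cat >> h.py <<'E'
psi=.772
n=-np.array([np.sin(.16)*np.cos(psi),np.sin(.16)*np.sin(psi),-np.cos(.16)])
ux=np.array([np.cos(psi)*np.cos(.16),np.sin(psi)*np.cos(.16),np.sin(.16)])
Rp=toolR(-n,[np.sin(psi),-np.cos(psi),0])
top=np.array([.4405,-.2275,.0934])
E
python3 - <<'E'
from h import *
print(top+n*.09);go(top+n*.09,Rp)
E
```

```text
[ 0.43022612 -0.2375022   0.18225046]
shift [0.0118, -0.1718, 0.0536] twist [-0.002, -0.0004, 0.001] alt [3.14, 0.002, 0.001] rows>= 2.9
```

>>> play_rows:
  xyz:
    - [0,-0.04,0.013]
    - [0,-0.09,0.028]
    - [0.005,-0.14,0.043]
    - [0.012,-0.172,0.0535]
    - [0.012,-0.172,0.0535]
    - [0.012,-0.172,0.0535]
  twist:
    - [0,0,0]
    - [0,0,0]
    - [0,0,0]
    - [0,0,0]
    - [0,0,0]
    - [0,0,0]
  claw: [0.085,0.085,0.085,0.085,0.085,0.085]
  newtons: 50

```text
time: 12.48
position: [0.4317, -0.2383, 0.1832]
eef_rot: [3.13, 1.41, 0.758]
contact_force: [0.2, 0.7, 0.2]
gripper_width: 0.0852
```

```bash
python3 - <<'E'
from h import *
f=grab_frame("wrist");save(f,"w9")
st=get_state();print(st["time"],st["position"],Rot.from_euler('xyz',st["eef_rot"]).as_matrix().round(3).tolist())
y=np.array([-np.sin(psi),np.cos(psi),0])
print(proj(f,[top]+[top+a*.028*ux+b*.033*y for a,b in((1,1),(1,-1),(-1,-1),(-1,1))]).round(1).tolist())
E
```

```text
12.525 [ 0.43202475 -0.2385054   0.18333965] [[0.117, 0.696, -0.708], [0.11, -0.718, -0.687], [-0.987, 0.002, -0.16]]
[[253.0, 193.3], [210.4, 158.9], [295.3, 158.7], [292.9, 225.6], [213.2, 225.9]]
```

View pics/w9.png

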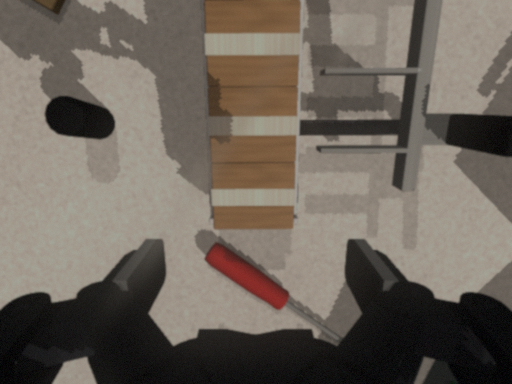

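```bash
cat >> h.py <<'E'
top=top-.0028*ux
E
python3 - <<'E'
from h import *
print(top);go(top-n*.040,Rp)
E
```

```text
[ 0.43851938 -0.22942825  0.09295391]
shift [0.131, -0.0023, 0.0037] twist [-0.0015, -0.0011, -0.0025] alt [3.14, -0.004, 0.002] rows>= 2.1
```

>>> play_rows:
  xyz:
    - [0.03,-0.001,0.003]
    - [0.065,-0.002,0.004]
    - [0.095,-0.002,0.004]
    - [0.118,-0.002,0.004]
    - [0.13,-0.002,0.004]
    - [0.13,-0.002,0.004]
    - [0.13,-0.002,0.004]
    - [0.13,-0.002,0.004]
    - [0.13,-0.002,0.004]
    - [0.13,-0.002,0.004]
  twist:
    - [0,0,0]
    - [0,0,0]
    - [0,0,0]
    - [0,0,0]
    - [0,0,0]
    - [0,0,0]
    - [0,0,0]
    - [0,0,0]
    - [0,0,0]
    - [0,0,0]
  claw: [0.085,0.085,0.085,0.085,0.085,0.085,0.06,0.06,0.06,0.06]
  newtons: 45

```text
time: 13.78
position: [0.4423, -0.2252, 0.0551]
eef_rot: [3.123, 1.409, 0.752]
contact_force: [-0.6, -0.4, 7.7]
gripper_width: 0.0658
```

```bash
python3 - <<'E'
from h import *
f=grab_frame("wrist");save(f,"w10");save(grab_frame("scene"),"s10",(150,100,310,260),5)
st=get_state();print(st["time"],st["position"],st["contact_force"].round(1),st["gripper_width"])
E
```

```text
13.875 [ 0.44231009 -0.22519538  0.05515437] [-0.7 -0.7  9.1] 0.06539330805428022
```

View pics/w10.png

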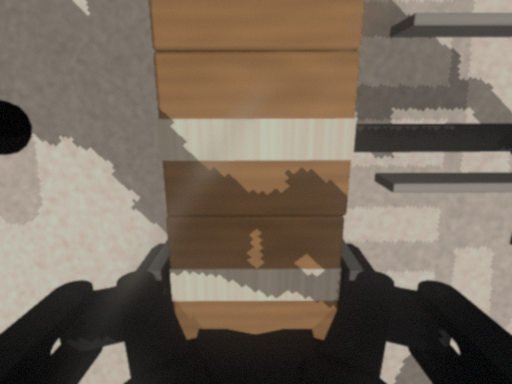

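```bash
cat >> h.py <<'E'
by=.262
Rb=toolR([0,0,-1],[np.sin(by),-np.cos(by),0])
B=np.array([.4673,.1162])
E
python3 - <<'E'
from h import *
go([*B,.10],Rb)
E
```

```text
shift [-0.0038, -0.2276, -0.2596] twist [0.5072, -0.1587, 0.0381] alt [-2.626, -0.051, -0.213] rows>= 5.5
```

>>> play_rows:
  xyz:
    - [-0.015,0,0]
    - [-0.045,0,0]
    - [-0.08,0,0]
    - [-0.1,-0.01,-0.01]
    - [-0.1,-0.034,-0.039]
    - [-0.09,-0.068,-0.078]
    - [-0.08,-0.107,-0.122]
    - [-0.07,-0.146,-0.166]
    - [-0.05,-0.182,-0.208]
    - [-0.03,-0.21,-0.24]
    - [-0.01,-0.2276,-0.2596]
    - [-0.004,-0.2276,-0.2596]
  twist:
    - [0,0,0]
    - [0,0,0]
    - [0,0,0]
    - [0.03,-0.01,0.002]
    - [0.08,-0.025,0.006]
    - [0.15,-0.047,0.011]
    - [0.23,-0.072,0.017]
    - [0.31,-0.097,0.023]
    - [0.39,-0.122,0.029]
    - [0.46,-0.144,0.035]
    - [0.507,-0.1587,0.038]
    - [0.507,-0.1587,0.038]
  claw: [0.06,0.06,0.06,0.06,0.06,0.06,0.06,0.06,0.06,0.06,0.06,0.06]
  newtons: 60

```text
time: 15.38
position: [0.4665, 0.1181, 0.0993]
eef_rot: [-0.546, 1.568, 2.86]
contact_force: [0.1, -0.5, -0.8]
gripper_width: 0.0657
```

```bash
python3 - <<'E'
from h import *
grab_frame("top");grab_frame("top")
f=grab_frame("wrist");save(f,"w11");save(grab_frame("scene"),"s11",(150,100,350,260),4)
st=get_state();print(st["time"],st["position"],st["contact_force"].round(1),st["gripper_width"])
go([*B,.019],Rb)
E
```

```text
15.575 [0.4664139  0.11572126 0.09993357] [-1.1 -1.4 -1.6] 0.06519886599754121
shift [0.0809, -0.0001, -0.0011] twist [-0.0004, 0.0016, 0.0013] alt [3.141, 0.002, -0.002] rows>= 1.3
```

View pics/w11.png

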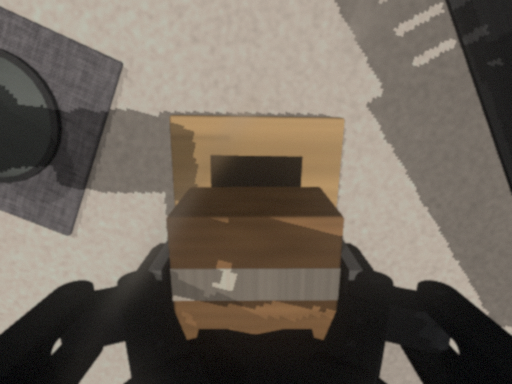

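View pics/s11.png

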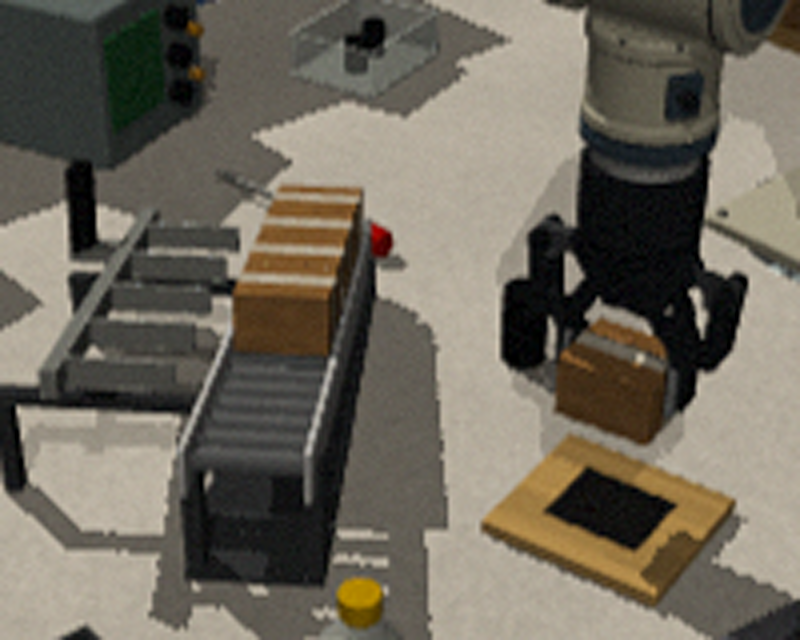

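>>> play_rows:
  xyz:
    - [0.03,0,-0.001]
    - [0.055,0,-0.001]
    - [0.072,0,-0.001]
    - [0.08,0,-0.001]
    - [0.0805,0,-0.001]
    - [0.0805,0,-0.001]
    - [0.0805,0,-0.001]
    - [0.0805,0,-0.001]
    - [0.05,0,-0.001]
    - [0.01,0,-0.001]
    - [-0.04,0,-0.001]
    - [-0.08,0,-0.001]
  twist:
    - [0,0,0]
    - [0,0,0]
    - [0,0,0]
    - [0,0,0]
    - [0,0,0]
    - [0,0,0]
    - [0,0,0]
    - [0,0,0]
    - [0,0,0]
    - [0,0,0]
    - [0,0,0]
    - [0,0,0]
  claw: [0.06,0.06,0.06,0.06,0.06,0.085,0.085,0.085,0.085,0.085,0.085,0.085]

```text
time: 17.08
position: [0.4679, 0.117, 0.1816]
eef_rot: [-1.611, 1.569, 1.793]
contact_force: [-0.5, -0.4, -0.3]
gripper_width: 0.0848
```

```bash
cat >> h.py <<'E'
def chk(k,nm):
    f=grab_frame("wrist");save(f,nm);s=grab_frame("scene");save(s,nm+"s",(150,60,410,260),3)
    z=.012+.044*k
    e=np.array([np.cos(by),np.sin(by)]);g=np.array([-e[1],e[0]])
    P=[[*(B+a*.028*e+b*.033*g),z] for a,b in((1,1),(1,-1),(-1,-1),(-1,1))]
    print("w",proj(f,P).round(0).tolist(),"s*3",((proj(s,P)-[150,60])*3).round(0).tolist())
    st=get_state();print(st["time"],st["position"].round(4),st["contact_force"].round(1),st["gripper_width"])
E
python3 - <<'E'
from h import *
chk(1,"p1");go(top+n*.09,Rp)
E
```

```text
w [[218.0, 152.0], [293.0, 152.0], [291.0, 211.0], [220.0, 211.0]] s*3 [[480.0, 490.0], [412.0, 463.0], [443.0, 431.0], [510.0, 456.0]]
17.175 [0.4705 0.1175 0.1839] [ 1.  -1.7  0.3] 0.08500330908233177
shift [0.0008, 0.3338, 0.1334] twist [-0.5084, 0.1492, -0.0415] alt [2.625, -0.056, -0.201] rows>= 5.8
```

View pics/p1.png

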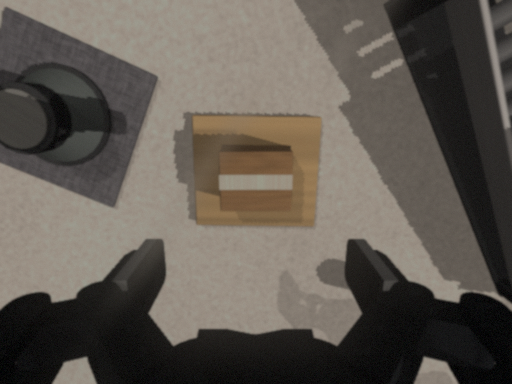

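View pics/p1s.png

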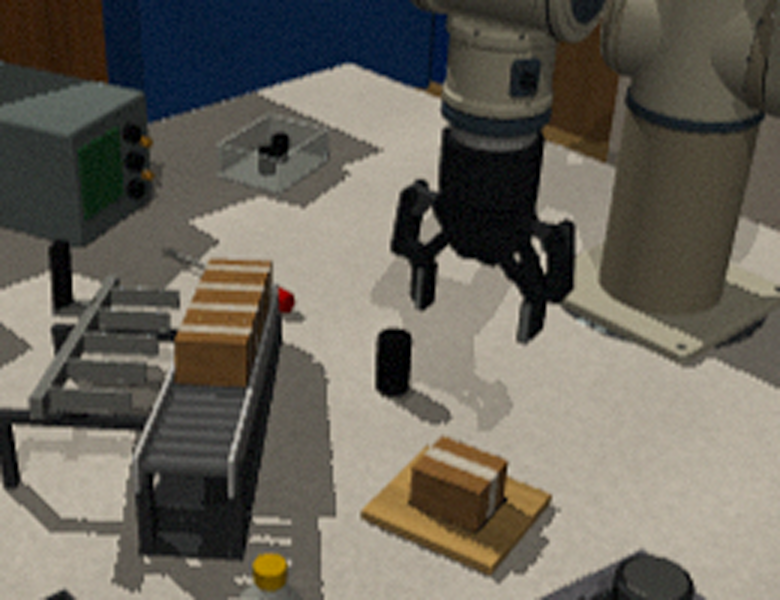

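>>> play_rows:
  xyz:
    - [0,0.03,0.012]
    - [0,0.08,0.032]
    - [0,0.135,0.054]
    - [0,0.19,0.076]
    - [0,0.245,0.098]
    - [0,0.295,0.118]
    - [0,0.325,0.13]
    - [0,0.334,0.1334]
    - [0,0.334,0.1334]
    - [0,0.334,0.1334]
  twist:
    - [-0.05,0.015,-0.004]
    - [-0.12,0.036,-0.01]
    - [-0.2,0.06,-0.016]
    - [-0.29,0.085,-0.024]
    - [-0.37,0.11,-0.03]
    - [-0.45,0.13,-0.037]
    - [-0.5,0.147,-0.041]
    - [-0.508,0.149,-0.0415]
    - [-0.508,0.149,-0.0415]
    - [-0.508,0.149,-0.0415]
  claw: [0.085,0.085,0.085,0.085,0.085,0.085,0.085,0.085,0.085,0.085]

```text
time: 18.42
position: [0.4254, -0.239, 0.1789]
eef_rot: [-3.104, 1.418, 0.809]
contact_force: [-0.1, 0.1, 0.6]
gripper_width: 0.0849
```

```bash
cat >> h.py <<'E'
def pre(nm):
    f=grab_frame("wrist");save(f,nm)
    y=np.array([-np.sin(psi),np.cos(psi),0])
    print(proj(f,[top]+[top+a*.028*ux+b*.033*y for a,b in((1,1),(1,-1),(-1,-1),(-1,1))]).round(0).tolist())
    go(top-n*.040,Rp);st=get_state();print(st["time"],st["position"])
E
python3 - <<'E'
from h import *
pre("q2")
E
```

```text
[[259.0, 190.0], [216.0, 155.0], [302.0, 155.0], [299.0, 223.0], [218.0, 223.0]]
shift [0.1275, 0.0029, -0.003] twist [-0.0001, 0.0076, 0.0053] alt [3.141, 0.008, -0.012] rows>= 2.0
18.475 [ 0.4255869  -0.23895994  0.17906742]
```

View pics/q2.png

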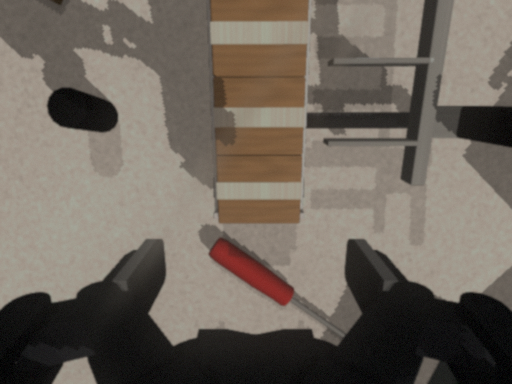

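>>> play_rows:
  xyz:
    - [0.03,0.002,-0.002]
    - [0.065,0.003,-0.003]
    - [0.095,0.003,-0.003]
    - [0.118,0.003,-0.003]
    - [0.1275,0.003,-0.003]
    - [0.1275,0.003,-0.003]
    - [0.1275,0.003,-0.003]
    - [0.1275,0.003,-0.003]
    - [0.1275,0.003,-0.003]
    - [0.1275,0.003,-0.003]
  twist:
    - [0,0.007,0.005]
    - [0,0.007,0.005]
    - [0,0.007,0.005]
    - [0,0.007,0.005]
    - [0,0.007,0.005]
    - [0,0.007,0.005]
    - [0,0.007,0.005]
    - [0,0.007,0.005]
    - [0,0.007,0.005]
    - [0,0.007,0.005]
  claw: [0.085,0.085,0.085,0.085,0.085,0.085,0.06,0.06,0.06,0.06]
  newtons: 60

```text
time: 19.73
position: [0.4437, -0.2267, 0.0548]
eef_rot: [3.13, 1.411, 0.76]
contact_force: [-0.7, 2.8, 7.4]
gripper_width: 0.0654
```

```bash
cat >> h.py <<'E'
def grp(k):
    st=get_state();print(st["time"],st["position"].round(4),st["contact_force"].round(1),st["gripper_width"])
    d=top-n*.044-st["position"];print("bottom below",-d@n,"along",d@ux,"lat",d@Rp[:,1])
    go([*B,.012+.044*(k-1)+.0058+.05],Rb)
E
python3 - <<'E'
from h import *
grab_frame("top")
grp(2)
E
```

```text
19.775 [ 0.4437 -0.2267  0.0548] [-1.8  2.7  6.4] 0.0650133452007273
bottom below 0.005416834585620779 along 0.0005304808154667654 lat -0.0016724899225612356
shift [-0.0159, -0.2295, -0.2617] twist [0.5077, -0.1571, 0.039] alt [-2.625, -0.052, -0.211] rows>= 5.6
```

>>> play_rows:
  xyz:
    - [-0.015,0,0]
    - [-0.045,0,0]
    - [-0.08,0,0]
    - [-0.1,-0.01,-0.01]
    - [-0.11,-0.034,-0.039]
    - [-0.1,-0.068,-0.078]
    - [-0.09,-0.107,-0.122]
    - [-0.08,-0.146,-0.166]
    - [-0.06,-0.182,-0.208]
    - [-0.04,-0.21,-0.24]
    - [-0.02,-0.2295,-0.2617]
    - [-0.016,-0.2295,-0.2617]
  twist:
    - [0,0,0]
    - [0,0,0]
    - [0,0,0]
    - [0.03,-0.01,0.002]
    - [0.08,-0.025,0.006]
    - [0.15,-0.047,0.011]
    - [0.23,-0.072,0.017]
    - [0.31,-0.097,0.023]
    - [0.39,-0.122,0.029]
    - [0.46,-0.143,0.035]
    - [0.507,-0.157,0.039]
    - [0.507,-0.157,0.039]
  claw: [0.06,0.06,0.06,0.06,0.06,0.06,0.06,0.06,0.06,0.06,0.06,0.06]
  newtons: 60

```text
time: 21.28
position: [0.4669, 0.118, 0.1107]
eef_rot: [-0.457, 1.569, 2.95]
contact_force: [-0.3, -1.0, -1.3]
gripper_width: 0.0651
```

```bash
cat >> h.py <<'E'
def hov(k,nm):
    grab_frame("top");grab_frame("top")
    f=grab_frame("wrist");save(f,nm)
    st=get_state();print(st["time"],st["position"].round(4),st["contact_force"].round(1),st["gripper_width"])
    go([*B,.012+.044*(k-1)+.0062],Rb)
E
python3 - <<'E'
from h import *
hov(2,"h2")
E
```

```text
21.425 [0.4666 0.1157 0.1112] [-1.   0.2 -1.3] 0.06530450330397763
shift [0.049, -0.0003, -0.0009] twist [0.0009, 0.0013, 0.0007] alt [-3.141, -0.001, 0.002] rows>= 0.8
```

View pics/h2.png

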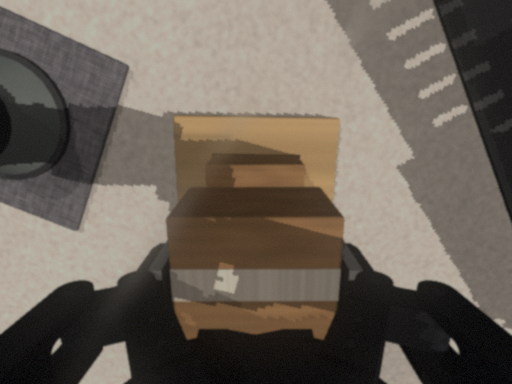

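>>> play_rows:
  xyz:
    - [0.02,0,-0.001]
    - [0.036,0,-0.001]
    - [0.045,0,-0.001]
    - [0.049,0,-0.001]
    - [0.049,0,-0.001]
    - [0.049,0,-0.001]
    - [0.049,0,-0.001]
    - [0.049,0,-0.001]
    - [0.02,0,-0.001]
    - [-0.02,0,-0.001]
    - [-0.06,0,-0.001]
    - [-0.075,0,-0.001]
  twist:
    - [0,0,0]
    - [0,0,0]
    - [0,0,0]
    - [0,0,0]
    - [0,0,0]
    - [0,0,0]
    - [0,0,0]
    - [0,0,0]
    - [0,0,0]
    - [0,0,0]
    - [0,0,0]
    - [0,0,0]
  claw: [0.06,0.06,0.06,0.06,0.06,0.085,0.085,0.085,0.085,0.085,0.085,0.085]

```text
time: 22.92
position: [0.4691, 0.1169, 0.1882]
eef_rot: [-2.877, 1.568, 0.527]
contact_force: [0.0, 0.4, -0.9]
gripper_width: 0.0851
```

```bash
python3 - <<'E'
from h import *
chk(2,"p2");go(top+n*.09,Rp)
E
```

```text
w [[212.0, 161.0], [298.0, 161.0], [295.0, 228.0], [215.0, 228.0]] s*3 [[485.0, 448.0], [415.0, 421.0], [447.0, 391.0], [515.0, 415.0]]
23.025 [0.4688 0.1168 0.1872] [-0.6 -0.3 -0.3] 0.08511591155066497
shift [0.0049, 0.3335, 0.1317] twist [-0.5081, 0.1543, -0.0405] alt [2.625, -0.054, -0.207] rows>= 5.7
```

View pics/p2.png

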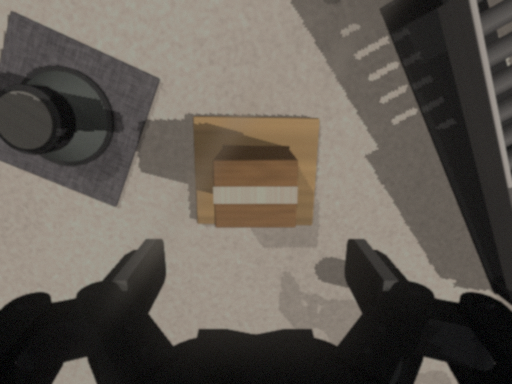

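View pics/p2s.png

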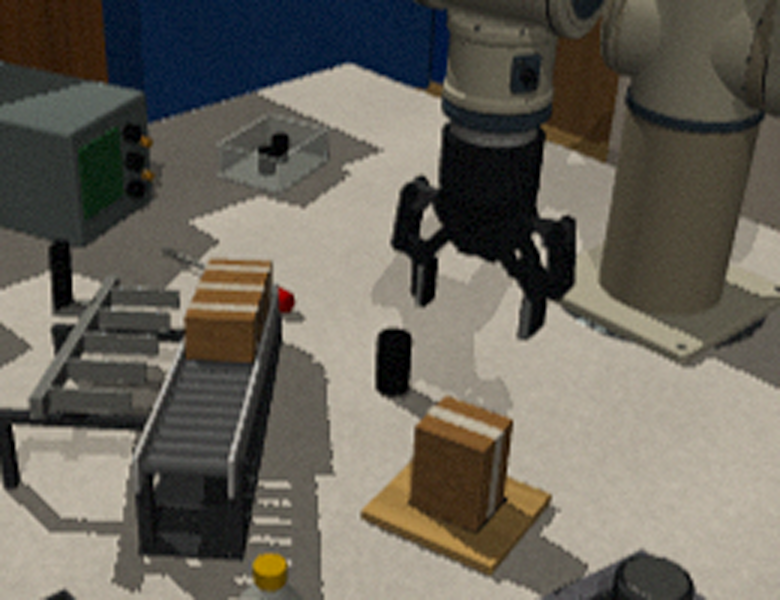

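>>> play_rows:
  xyz:
    - [0,0.03,0.012]
    - [0,0.08,0.032]
    - [0,0.135,0.054]
    - [0,0.19,0.076]
    - [0.002,0.245,0.098]
    - [0.004,0.295,0.117]
    - [0.005,0.325,0.129]
    - [0.005,0.3335,0.132]
    - [0.005,0.3335,0.132]
    - [0.005,0.3335,0.132]
  twist:
    - [-0.05,0.015,-0.004]
    - [-0.12,0.036,-0.01]
    - [-0.2,0.06,-0.016]
    - [-0.29,0.088,-0.024]
    - [-0.37,0.113,-0.03]
    - [-0.45,0.137,-0.037]
    - [-0.5,0.152,-0.04]
    - [-0.508,0.154,-0.0405]
    - [-0.508,0.154,-0.0405]
    - [-0.508,0.154,-0.0405]
  claw: [0.085,0.085,0.085,0.085,0.085,0.085,0.085,0.085,0.085,0.085]

```text
time: 24.28
position: [0.4269, -0.2383, 0.1803]
eef_rot: [-3.121, 1.414, 0.793]
contact_force: [-0.1, 0.6, 0.0]
gripper_width: 0.0851
```

```bash
python3 - <<'E'
from h import *
pre("q3")
E
```

```text
[[258.0, 192.0], [215.0, 157.0], [301.0, 157.0], [298.0, 225.0], [217.0, 225.0]]
shift [0.1287, 0.002, -0.0007] twist [0.0006, 0.0031, 0.0029] alt [-3.141, -0.004, 0.005] rows>= 2.1
24.325 [ 0.42707288 -0.23831307  0.18045074]
```

View pics/q3.png

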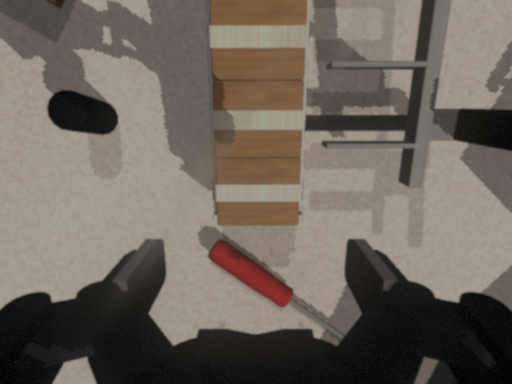

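>>> play_rows:
  xyz:
    - [0.03,0.001,-0.001]
    - [0.065,0.001,-0.001]
    - [0.095,0.001,-0.001]
    - [0.119,0.001,-0.001]
    - [0.1285,0.001,-0.001]
    - [0.1285,0.001,-0.001]
    - [0.1285,0.001,-0.001]
    - [0.1285,0.001,-0.001]
    - [0.1285,0.001,-0.001]
    - [0.1285,0.001,-0.001]
  twist:
    - [0,0.003,0.003]
    - [0,0.003,0.003]
    - [0,0.003,0.003]
    - [0,0.003,0.003]
    - [0,0.003,0.003]
    - [0,0.003,0.003]
    - [0,0.003,0.003]
    - [0,0.003,0.003]
    - [0,0.003,0.003]
    - [0,0.003,0.003]
  claw: [0.085,0.085,0.085,0.085,0.085,0.085,0.06,0.06,0.06,0.06]
  newtons: 60

```text
time: 25.58
position: [0.4433, -0.2259, 0.0552]
eef_rot: [3.123, 1.41, 0.753]
contact_force: [-0.1, 1.5, 7.2]
gripper_width: 0.0655
```

```bash
python3 - <<'E'
from h import *
grab_frame("top")
grp(3)
E
```

```text
25.625 [ 0.4433 -0.2259  0.0552] [-0.4  1.4  7.3] 0.06523045137141577
bottom below 0.005786249087481561 along 0.00018053082658473215 lat -0.0008416712367445736
shift [-0.0591, -0.2283, -0.2685] twist [0.5084, -0.158, 0.038] alt [-2.625, -0.051, -0.212] rows>= 5.7
```

>>> play_rows:
  xyz:
    - [-0.015,0,0]
    - [-0.045,0,0]
    - [-0.085,0,0]
    - [-0.115,-0.01,-0.01]
    - [-0.125,-0.034,-0.04]
    - [-0.125,-0.068,-0.08]
    - [-0.115,-0.107,-0.126]
    - [-0.105,-0.146,-0.171]
    - [-0.095,-0.182,-0.214]
    - [-0.08,-0.21,-0.247]
    - [-0.065,-0.228,-0.2685]
    - [-0.059,-0.228,-0.2685]
  twist:
    - [0,0,0]
    - [0,0,0]
    - [0,0,0]
    - [0.03,-0.01,0.002]
    - [0.08,-0.025,0.006]
    - [0.15,-0.047,0.011]
    - [0.23,-0.072,0.017]
    - [0.31,-0.097,0.023]
    - [0.39,-0.122,0.029]
    - [0.46,-0.143,0.034]
    - [0.508,-0.158,0.038]
    - [0.508,-0.158,0.038]
  claw: [0.06,0.06,0.06,0.06,0.06,0.06,0.06,0.06,0.06,0.06,0.06,0.06]
  newtons: 60

```text
time: 27.12
position: [0.4672, 0.1177, 0.1549]
eef_rot: [-0.769, 1.57, 2.638]
contact_force: [-0.6, 0.4, -1.1]
gripper_width: 0.0652
```

```bash
python3 - <<'E'
from h import *
hov(3,"h3")
E
```

```text
27.275 [0.4665 0.1154 0.1548] [ 0.2 -0.6 -1.3] 0.06554027546248524
shift [0.0486, -0.0005, -0.0011] twist [0.0006, 0.0022, 0.0009] alt [-3.141, -0.001, 0.004] rows>= 0.8
```

View pics/h3.png

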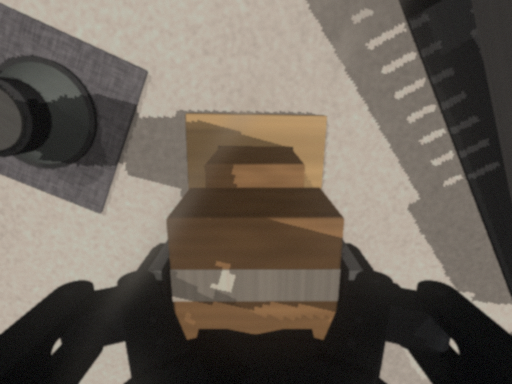

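>>> play_rows:
  xyz:
    - [0.02,0,-0.001]
    - [0.036,0,-0.001]
    - [0.045,0,-0.001]
    - [0.0485,0,-0.001]
    - [0.0485,0,-0.001]
    - [0.0485,0,-0.001]
    - [0.0485,0,-0.001]
    - [0.0485,0,-0.001]
    - [0.02,0,-0.001]
    - [-0.02,0,-0.001]
    - [-0.05,0,-0.001]
    - [-0.06,0,-0.001]
  twist:
    - [0,0.002,0]
    - [0,0.002,0]
    - [0,0.002,0]
    - [0,0.002,0]
    - [0,0.002,0]
    - [0,0.002,0]
    - [0,0.002,0]
    - [0,0.002,0]
    - [0,0.002,0]
    - [0,0.002,0]
    - [0,0.002,0]
    - [0,0.002,0]
  claw: [0.06,0.06,0.06,0.06,0.06,0.085,0.085,0.085,0.085,0.085,0.085,0.085]

```text
time: 28.78
position: [0.469, 0.1167, 0.2165]
eef_rot: [-2.887, 1.567, 0.517]
contact_force: [0.1, -0.1, -0.6]
gripper_width: 0.0847
```

```bash
python3 - <<'E'
from h import *
chk(3,"p3");go(top+n*.09,Rp)
E
```

```text
w [[209.0, 165.0], [301.0, 165.0], [298.0, 236.0], [212.0, 236.0]] s*3 [[490.0, 404.0], [418.0, 378.0], [450.0, 348.0], [520.0, 372.0]]
28.875 [0.4685 0.1166 0.2154] [ 0.4 -0.6 -0.2] 0.08486835607539045
shift [0.0329, 0.3334, 0.1313] twist [-0.5084, 0.1539, -0.0403] alt [2.625, -0.054, -0.207] rows>= 5.8
```

View pics/p3.png

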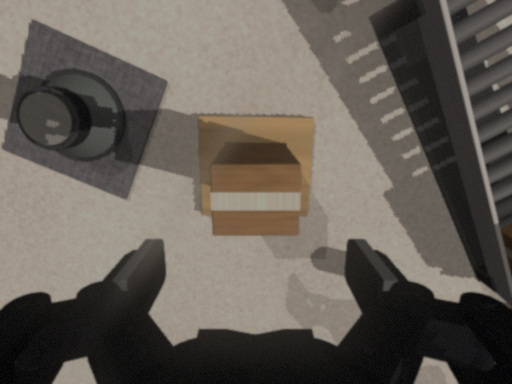

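View pics/p3s.png

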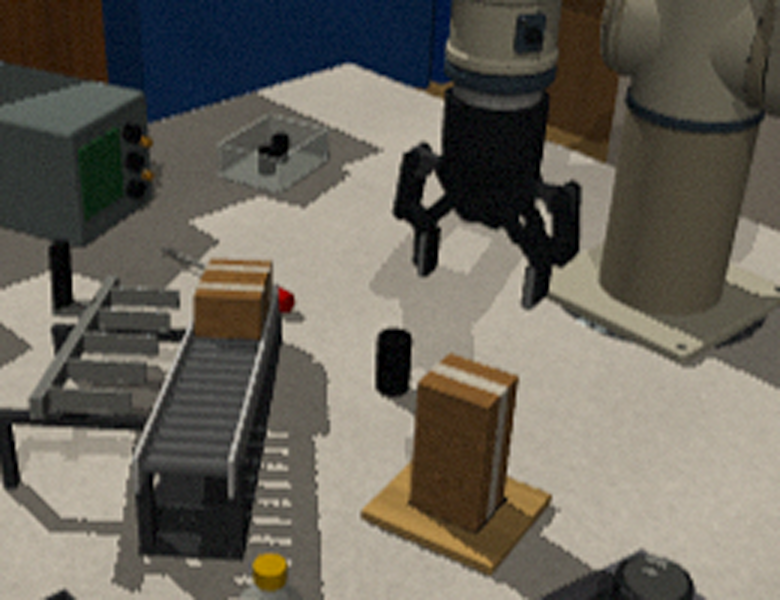

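>>> play_rows:
  xyz:
    - [0,0.03,0.012]
    - [0,0.08,0.032]
    - [0.003,0.135,0.054]
    - [0.01,0.19,0.076]
    - [0.02,0.245,0.097]
    - [0.028,0.295,0.117]
    - [0.033,0.325,0.128]
    - [0.033,0.3335,0.1315]
    - [0.033,0.3335,0.1315]
    - [0.033,0.3335,0.1315]
  twist:
    - [-0.05,0.015,-0.004]
    - [-0.12,0.036,-0.01]
    - [-0.2,0.06,-0.016]
    - [-0.29,0.088,-0.024]
    - [-0.37,0.113,-0.03]
    - [-0.45,0.137,-0.037]
    - [-0.5,0.152,-0.04]
    - [-0.508,0.154,-0.0405]
    - [-0.508,0.154,-0.0405]
    - [-0.508,0.154,-0.0405]
  claw: [0.085,0.085,0.085,0.085,0.085,0.085,0.085,0.085,0.085,0.085]

```text
time: 30.12
position: [0.4275, -0.2384, 0.181]
eef_rot: [-3.127, 1.412, 0.787]
contact_force: [-1.1, 0.0, 1.0]
gripper_width: 0.085
```

```bash
python3 - <<'E'
from h import *
pre("q4")
E
```

```text
[[257.0, 193.0], [214.0, 158.0], [300.0, 158.0], [297.0, 226.0], [217.0, 226.0]]
shift [0.1294, 0.0014, 0.0001] twist [0.0006, 0.0015, 0.0019] alt [-3.141, -0.003, 0.002] rows>= 2.1
30.175 [ 0.4277108  -0.23836773  0.1812226 ]
```

View pics/q4.png

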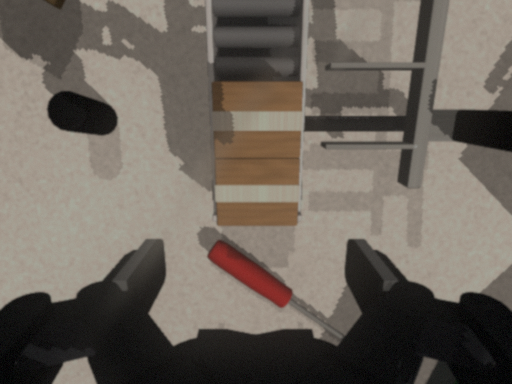

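>>> play_rows:
  xyz:
    - [0.03,0,0]
    - [0.065,0,0]
    - [0.095,0,0]
    - [0.12,0,0]
    - [0.129,0,0]
    - [0.129,0,0]
    - [0.129,0,0]
    - [0.129,0,0]
    - [0.129,0,0]
    - [0.129,0,0]
  twist:
    - [0,0.002,0.002]
    - [0,0.002,0.002]
    - [0,0.002,0.002]
    - [0,0.002,0.002]
    - [0,0.002,0.002]
    - [0,0.002,0.002]
    - [0,0.002,0.002]
    - [0,0.002,0.002]
    - [0,0.002,0.002]
    - [0,0.002,0.002]
  claw: [0.085,0.085,0.085,0.085,0.085,0.085,0.06,0.06,0.06,0.06]
  newtons: 60

```text
time: 31.42
position: [0.4428, -0.2258, 0.0552]
eef_rot: [3.126, 1.41, 0.755]
contact_force: [-1.2, 1.5, 7.0]
gripper_width: 0.0651
```

```bash
python3 - <<'E'
from h import *
grab_frame("top")
grp(4)
E
```

```text
31.475 [ 0.4428 -0.2258  0.0552] [-0.8  1.5  7. ] 0.06547082407762456
bottom below 0.0058243141439993625 along 0.0004982296989046535 lat -0.0003706803034426231
shift [-0.1022, -0.2278, -0.2759] twist [0.5082, -0.1585, 0.0385] alt [-2.625, -0.052, -0.213] rows>= 6.0
```

>>> play_rows:
  xyz:
    - [-0.015,0,0]
    - [-0.045,0,0]
    - [-0.085,0,0]
    - [-0.125,-0.01,-0.01]
    - [-0.15,-0.034,-0.041]
    - [-0.155,-0.068,-0.082]
    - [-0.155,-0.107,-0.129]
    - [-0.145,-0.146,-0.176]
    - [-0.135,-0.182,-0.22]
    - [-0.12,-0.21,-0.254]
    - [-0.105,-0.228,-0.276]
    - [-0.102,-0.228,-0.276]
  twist:
    - [0,0,0]
    - [0,0,0]
    - [0,0,0]
    - [0.03,-0.01,0.002]
    - [0.08,-0.025,0.006]
    - [0.15,-0.047,0.011]
    - [0.23,-0.072,0.017]
    - [0.31,-0.097,0.023]
    - [0.39,-0.122,0.029]
    - [0.46,-0.143,0.034]
    - [0.508,-0.158,0.0385]
    - [0.508,-0.158,0.0385]
  claw: [0.06,0.06,0.06,0.06,0.06,0.06,0.06,0.06,0.06,0.06,0.06,0.06]
  newtons: 60

```text
time: 32.98
position: [0.4666, 0.1182, 0.1984]
eef_rot: [-0.656, 1.569, 2.751]
contact_force: [0.0, -0.1, -2.5]
gripper_width: 0.0656
```

```bash
python3 - <<'E'
from h import *
hov(4,"h4")
E
```

```text
33.125 [0.4664 0.116  0.1987] [-0.5 -0.4 -1.8] 0.06528041488447871
shift [0.0485, 0.0001, -0.001] twist [0.0005, 0.0015, 0.0011] alt [-3.141, -0.002, 0.002] rows>= 0.8
```

View pics/h4.png

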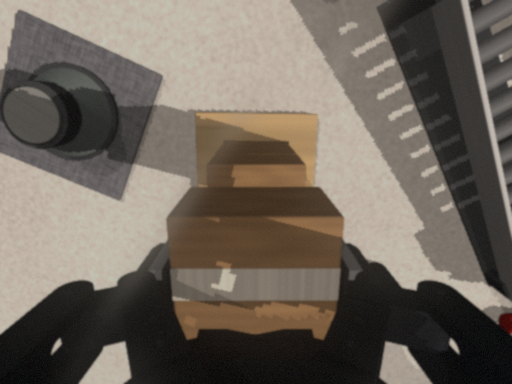

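>>> play_rows:
  xyz:
    - [0.02,0,-0.001]
    - [0.036,0,-0.001]
    - [0.045,0,-0.001]
    - [0.0485,0,-0.001]
    - [0.0485,0,-0.001]
    - [0.0485,0,-0.001]
    - [0.0485,0,-0.001]
    - [0.0485,0,-0.001]
    - [0.02,0,-0.001]
    - [-0.02,0,-0.001]
    - [-0.05,0,-0.001]
    - [-0.06,0,-0.001]
  twist:
    - [0,0.002,0]
    - [0,0.002,0]
    - [0,0.002,0]
    - [0,0.002,0]
    - [0,0.002,0]
    - [0,0.002,0]
    - [0,0.002,0]
    - [0,0.002,0]
    - [0,0.002,0]
    - [0,0.002,0]
    - [0,0.002,0]
    - [0,0.002,0]
  claw: [0.06,0.06,0.06,0.06,0.06,0.085,0.085,0.085,0.085,0.085,0.085,0.085]

```text
time: 34.62
position: [0.4687, 0.1171, 0.2603]
eef_rot: [-2.87, 1.566, 0.534]
contact_force: [-0.0, -0.4, -0.2]
gripper_width: 0.0852
```

```bash
python3 - <<'E'
from h import *
chk(4,"p4");go(top+n*.09,Rp)
E
```

```text
w [[210.0, 165.0], [301.0, 165.0], [298.0, 236.0], [213.0, 236.0]] s*3 [[495.0, 358.0], [422.0, 333.0], [454.0, 304.0], [526.0, 327.0]]
34.725 [0.4682 0.117  0.2591] [-0.4  0.6  0.4] 0.08511592074337726
shift [0.0765, 0.334, 0.1312] twist [-0.5086, 0.1536, -0.0402] alt [2.625, -0.054, -0.206] rows>= 5.9
```

View pics/p4.png

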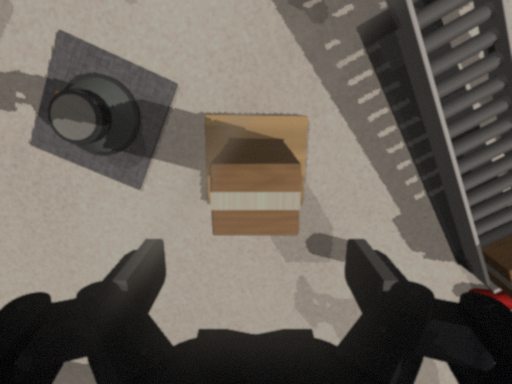

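View pics/p4s.png

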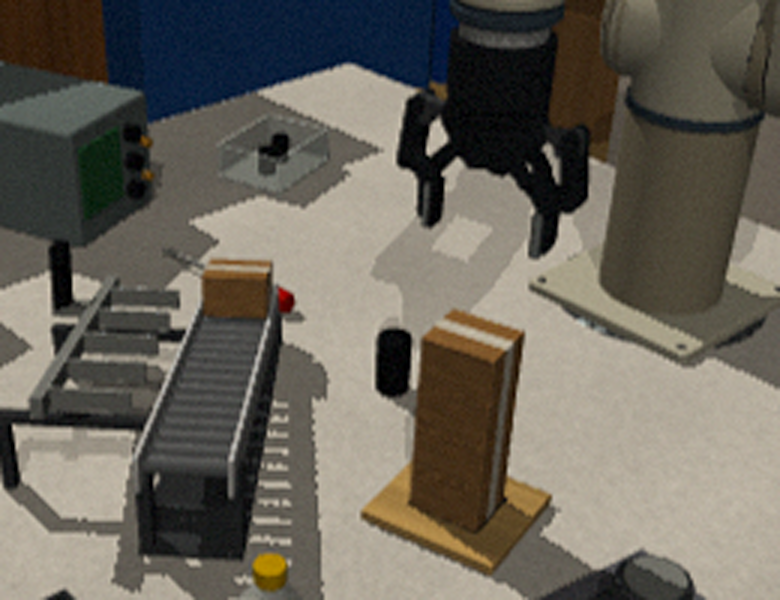

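>>> play_rows:
  xyz:
    - [0,0.03,0.012]
    - [0.005,0.08,0.032]
    - [0.02,0.135,0.054]
    - [0.035,0.19,0.076]
    - [0.052,0.245,0.097]
    - [0.066,0.295,0.117]
    - [0.075,0.325,0.128]
    - [0.0765,0.334,0.1312]
    - [0.0765,0.334,0.1312]
    - [0.0765,0.334,0.1312]
  twist:
    - [-0.05,0.015,-0.004]
    - [-0.12,0.036,-0.01]
    - [-0.2,0.06,-0.016]
    - [-0.29,0.088,-0.024]
    - [-0.37,0.113,-0.03]
    - [-0.45,0.137,-0.037]
    - [-0.5,0.152,-0.04]
    - [-0.5085,0.154,-0.04]
    - [-0.5085,0.154,-0.04]
    - [-0.5085,0.154,-0.04]
  claw: [0.085,0.085,0.085,0.085,0.085,0.085,0.085,0.085,0.085,0.085]

```text
time: 35.98
position: [0.4278, -0.2383, 0.1814]
eef_rot: [-3.133, 1.412, 0.781]
contact_force: [-1.3, 0.6, 0.1]
gripper_width: 0.0849
```

```bash
python3 - <<'E'
from h import *
pre("q5");save(grab_frame("top"),"t5",(95,95,295,245),4)
E
```

```text
[[257.0, 193.0], [214.0, 158.0], [300.0, 158.0], [297.0, 226.0], [217.0, 226.0]]
shift [0.1297, 0.0011, 0.0004] twist [0.0009, 0.0012, 0.001] alt [-3.141, -0.002, 0.002] rows>= 2.1
36.025 [ 0.42794251 -0.23832489  0.18157299]
```

View pics/q5.png

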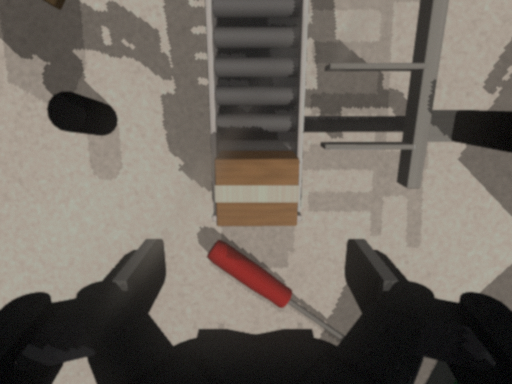

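View pics/t5.png

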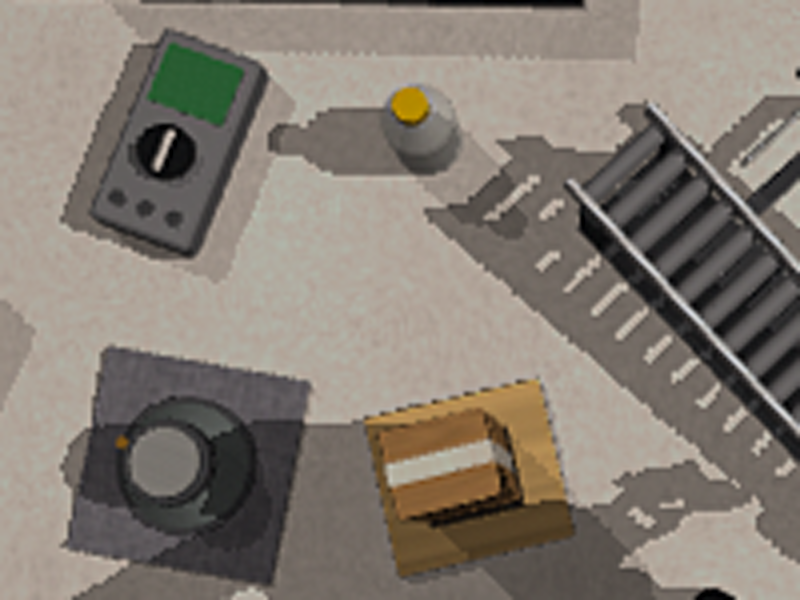

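>>> play_rows:
  xyz:
    - [0.03,0,0]
    - [0.065,0,0]
    - [0.095,0,0]
    - [0.12,0,0]
    - [0.1295,0,0]
    - [0.1295,0,0]
    - [0.1295,0,0]
    - [0.1295,0,0]
    - [0.1295,0,0]
    - [0.1295,0,0]
  twist:
    - [0,0.001,0.001]
    - [0,0.001,0.001]
    - [0,0.001,0.001]
    - [0,0.001,0.001]
    - [0,0.001,0.001]
    - [0,0.001,0.001]
    - [0,0.001,0.001]
    - [0,0.001,0.001]
    - [0,0.001,0.001]
    - [0,0.001,0.001]
  claw: [0.085,0.085,0.085,0.085,0.085,0.085,0.06,0.06,0.06,0.06]
  newtons: 60

```text
time: 37.33
position: [0.4431, -0.2257, 0.0548]
eef_rot: [3.127, 1.41, 0.758]
contact_force: [-1.1, -0.1, 7.2]
gripper_width: 0.0651
```

```bash
python3 - <<'E'
from h import *
grab_frame("top")
grp(5)
E
```

```text
37.375 [ 0.4431 -0.2257  0.0549] [0.1 0.6 6.7] 0.06512973306167615
bottom below 0.005460798405170965 along 0.00026641856706299745 lat -0.0005418136010497536
shift [-0.1462, -0.2278, -0.2827] twist [0.5086, -0.1577, 0.0386] alt [-2.625, -0.052, -0.212] rows>= 6.3
```

>>> play_rows:
  xyz:
    - [-0.015,0,0]
    - [-0.045,0,0]
    - [-0.09,0,0]
    - [-0.14,-0.01,-0.01]
    - [-0.175,-0.034,-0.042]
    - [-0.19,-0.068,-0.084]
    - [-0.19,-0.107,-0.132]
    - [-0.185,-0.146,-0.18]
    - [-0.175,-0.182,-0.225]
    - [-0.16,-0.21,-0.26]
    - [-0.15,-0.228,-0.283]
    - [-0.146,-0.228,-0.283]
  twist:
    - [0,0,0]
    - [0,0,0]
    - [0,0,0]
    - [0.03,-0.01,0.002]
    - [0.08,-0.025,0.006]
    - [0.15,-0.047,0.011]
    - [0.23,-0.072,0.017]
    - [0.31,-0.097,0.023]
    - [0.39,-0.122,0.029]
    - [0.46,-0.143,0.034]
    - [0.5085,-0.158,0.0385]
    - [0.5085,-0.158,0.0385]
  claw: [0.06,0.06,0.06,0.06,0.06,0.06,0.06,0.06,0.06,0.06,0.06,0.06]
  newtons: 60

```text
time: 38.88
position: [0.4669, 0.1183, 0.243]
eef_rot: [-0.55, 1.569, 2.856]
contact_force: [-1.0, -0.1, -2.1]
gripper_width: 0.0653
```

```bash
python3 - <<'E'
from h import *
hov(5,"h5")
E
```

```text
39.025 [0.4664 0.1161 0.2428] [-0.5  0.3 -2.7] 0.06529938248773563
shift [0.0486, 0.0002, -0.001] twist [0.0004, 0.0025, 0.001] alt [-3.141, -0.002, 0.004] rows>= 0.8
```

View pics/h5.png

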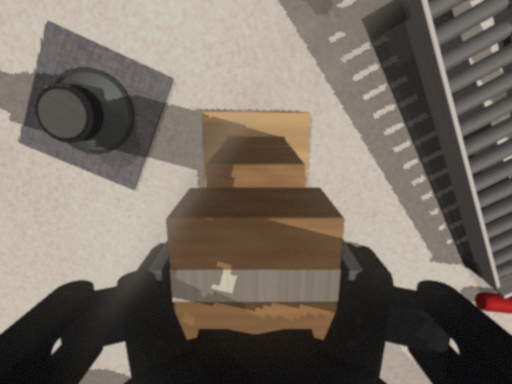

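>>> play_rows:
  xyz:
    - [0.02,0,-0.001]
    - [0.036,0,-0.001]
    - [0.045,0,-0.001]
    - [0.0485,0,-0.001]
    - [0.0485,0,-0.001]
    - [0.0485,0,-0.001]
    - [0.0485,0,-0.001]
    - [0.0485,0,-0.001]
    - [0.02,0,-0.001]
    - [-0.02,0,-0.001]
    - [-0.05,0,-0.001]
    - [-0.06,0,-0.001]
  twist:
    - [0,0.002,0]
    - [0,0.002,0]
    - [0,0.002,0]
    - [0,0.002,0]
    - [0,0.002,0]
    - [0,0.002,0]
    - [0,0.002,0]
    - [0,0.002,0]
    - [0,0.002,0]
    - [0,0.002,0]
    - [0,0.002,0]
    - [0,0.002,0]
  claw: [0.06,0.06,0.06,0.06,0.06,0.085,0.085,0.085,0.085,0.085,0.085,0.085]

```text
time: 40.52
position: [0.4689, 0.1173, 0.3046]
eef_rot: [-2.805, 1.567, 0.599]
contact_force: [1.6, -0.1, -1.0]
gripper_width: 0.0849
```

```bash
python3 - <<'E'
from h import *
chk(5,"p5")
hn=np.array([.5974,-.3150,.1157])
print("opened handle TCP",hn);go(hn+n*.09,Rp)
E
```

```text
w [[210.0, 165.0], [301.0, 165.0], [298.0, 236.0], [213.0, 236.0]] s*3 [[501.0, 310.0], [425.0, 285.0], [458.0, 257.0], [532.0, 280.0]]
40.625 [0.4684 0.1172 0.3033] [-0.6  0.1  0.6] 0.0851073083534858
opened handle TCP [ 0.5974 -0.315   0.1157]
shift [0.0981, 0.458, 0.0002] twist [-0.5086, 0.1544, -0.0399] alt [2.625, -0.054, -0.208] rows>= 7.5
```

View pics/p5.png

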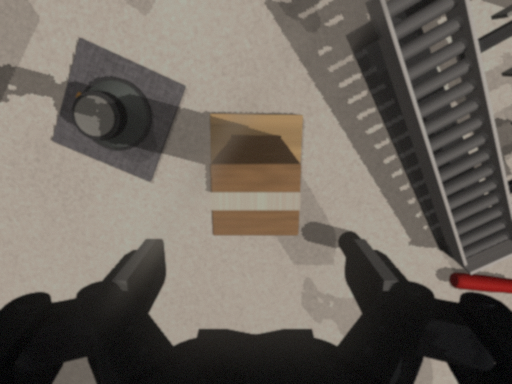

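View pics/p5s.png

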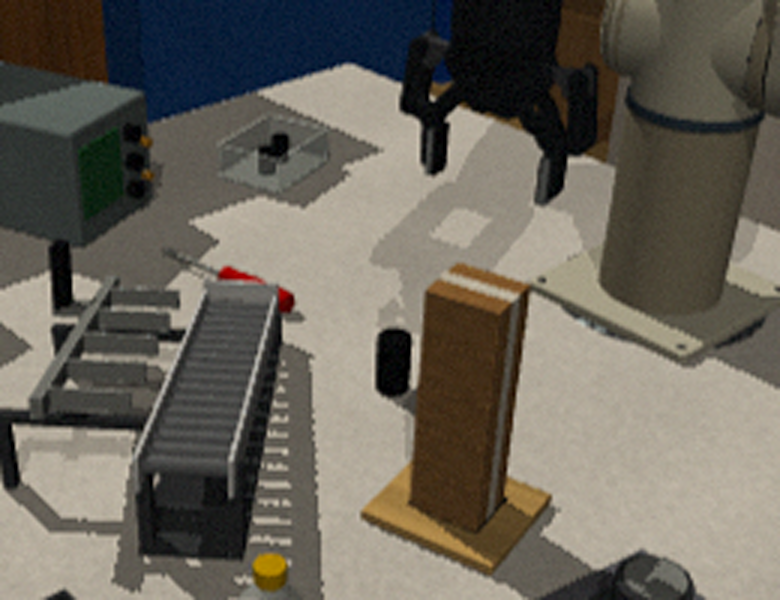

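>>> play_rows:
  xyz:
    - [0,0.03,0]
    - [0,0.08,0]
    - [0.005,0.135,0]
    - [0.02,0.19,0]
    - [0.035,0.245,0]
    - [0.05,0.3,0]
    - [0.07,0.355,0]
    - [0.085,0.405,0]
    - [0.095,0.445,0]
    - [0.098,0.458,0]
    - [0.098,0.458,0]
    - [0.098,0.458,0]
  twist:
    - [-0.03,0.01,-0.003]
    - [-0.09,0.027,-0.007]
    - [-0.15,0.046,-0.012]
    - [-0.21,0.064,-0.016]
    - [-0.27,0.082,-0.021]
    - [-0.33,0.1,-0.026]
    - [-0.39,0.118,-0.031]
    - [-0.45,0.137,-0.036]
    - [-0.49,0.149,-0.038]
    - [-0.5085,0.154,-0.04]
    - [-0.5085,0.154,-0.04]
    - [-0.5085,0.154,-0.04]
  claw: [0.085,0.085,0.085,0.07,0.06,0.05,0.04,0.035,0.035,0.035,0.035,0.035]

```text
time: 42.12
position: [0.5865, -0.3237, 0.2039]
eef_rot: [-3.127, 1.413, 0.786]
contact_force: [-0.3, 1.2, -0.4]
gripper_width: 0.0348
```

```bash
python3 - <<'E'
from h import *
f=grab_frame("wrist");save(f,"g1")
hn=np.array([.5974,-.3150,.1157])
st=get_state();print(st["time"],st["position"],proj(f,hn+n*.025));go(hn,Rp)
E
```

```text
42.175 [ 0.58670258 -0.32363552  0.20426318] [[257.37576582 203.1367951 ]]
shift [0.0896, 0.0014, 0.0004] twist [0.0005, 0.0019, 0.0016] alt [-3.141, -0.003, 0.003] rows>= 1.4
```

View pics/g1.png

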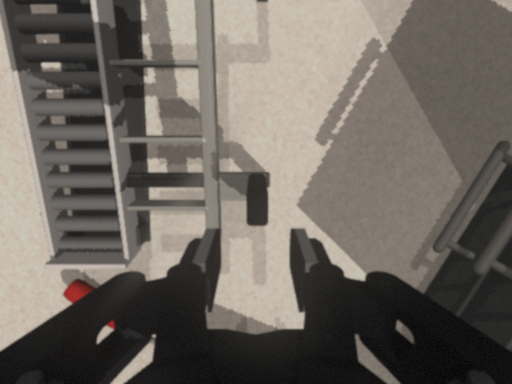

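>>> play_rows:
  xyz:
    - [0.03,0.001,0]
    - [0.06,0.001,0]
    - [0.08,0.001,0]
    - [0.0895,0.001,0]
    - [0.0895,0.001,0]
    - [0.0895,0.001,0]
    - [0.0895,0.001,0]
    - [0.0895,0.001,0]
    - [0.0895,0.001,0]
  twist:
    - [0,0.002,0.002]
    - [0,0.002,0.002]
    - [0,0.002,0.002]
    - [0,0.002,0.002]
    - [0,0.002,0.002]
    - [0,0.002,0.002]
    - [0,0.002,0.002]
    - [0,0.002,0.002]
    - [0,0.002,0.002]
  claw: [0.035,0.035,0.035,0.035,0.035,0.005,0.005,0.005,0.005]
  newtons: 30

```text
time: 43.3
position: [0.5971, -0.3153, 0.1168]
eef_rot: [-3.139, 1.41, 0.775]
contact_force: [-4.0, 4.8, 4.2]
gripper_width: 0.0152
```

>>> play_rows:
  xyz:
    - [0,-0.008,0]
    - [0,-0.018,0]
    - [0,-0.03,0]
    - [0,-0.042,0]
    - [0,-0.054,0]
    - [0,-0.064,0]
    - [0,-0.072,0]
    - [0,-0.077,0]
    - [0,-0.077,0]
    - [0,-0.077,0]
  twist:
    - [0,0,0]
    - [0,0,0]
    - [0,0,0]
    - [0,0,0]
    - [0,0,0]
    - [0,0,0]
    - [0,0,0]
    - [0,0,0]
    - [0,0,0]
    - [0,0,0]
  claw: [0.005,0.005,0.005,0.005,0.005,0.005,0.005,0.005,0.005,0.005]
  newtons: 30

```text
time: 44.55
position: [0.5446, -0.2616, 0.1168]
eef_rot: [3.112, 1.41, 0.742]
contact_force: [2.6, -3.8, 4.9]
gripper_width: 0.0152
```

```bash
python3 - <<'E'
from h import *
f=grab_frame("wrist");save(f,"g2")
st=get_state();print(st["time"],st["position"],st["position"]-[.545,-.2613,.1158],st["contact_force"].round(1),st["gripper_width"])
E
```

```text
44.6 [ 0.54464427 -0.26161748  0.11684375] [-0.00035573 -0.00031748  0.00104375] [ 2.1 -4.2  4.7] 0.014994114907261826
```

View pics/g2.png

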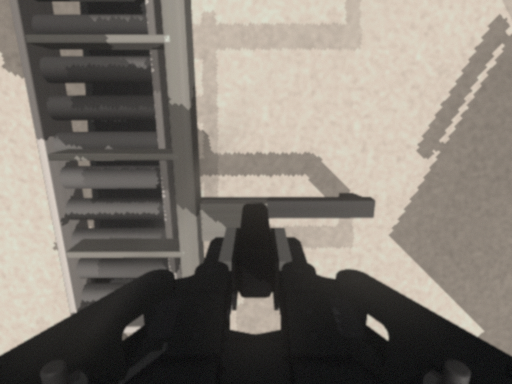

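Shut: the handle is back within 0.5 mm of where it started. Next I release it and back off.

>>> play_rows:
  xyz:
    - [0,0.001,0]
    - [0,0.001,0]
    - [0,0.001,0]
    - [-0.03,0,0]
    - [-0.07,0,0]
    - [-0.11,0,0]
    - [-0.14,0,0]
    - [-0.14,0,0]
    - [-0.14,0,0]
  twist:
    - [0,0,0]
    - [0,0,0]
    - [0,0,0]
    - [0,0,0]
    - [0,0,0]
    - [0,0,0]
    - [0,0,0]
    - [0,0,0]
    - [0,0,0]
  claw: [0.035,0.035,0.035,0.035,0.035,0.035,0.035,0.035,0.035]

```text
time: 45.72
position: [0.5272, -0.2757, 0.2528]
eef_rot: [-3.138, 1.411, 0.776]
contact_force: [0.0, 0.9, -0.6]
gripper_width: 0.0348
```

```bash
python3 - <<'E'
from h import *
t=grab_frame("top");save(t,"t9",(95,95,365,245),3);s=grab_frame("scene");save(s,"s9",(150,60,410,260),3)
print(get_state()["time"],get_state()["contact_force"])
e=np.array([np.cos(by),np.sin(by)]);g=np.array([-e[1],e[0]])
P=[[*(B+a*.028*e+b*.033*g),.232] for a,b in((1,1),(1,-1),(-1,-1),(-1,1))]
print("col",((proj(t,P)-[95,95])*3).round(0).tolist(),((proj(s,P)-[150,60])*3).round(0).tolist(),"speaker exp magnet",((proj(t,[.473,.321,.064])-[95,95])*3).tolist())
E
```

```text
45.825 [ 0.60742388 -0.02915364 -0.63879615]
col [[274.0, 322.0], [355.0, 301.0], [372.0, 370.0], [290.0, 391.0]] [[501.0, 310.0], [425.0, 285.0], [458.0, 257.0], [532.0, 280.0]] speaker exp magnet [[121.84533906417525, 344.0211025322367]]
```

View pics/t9.png

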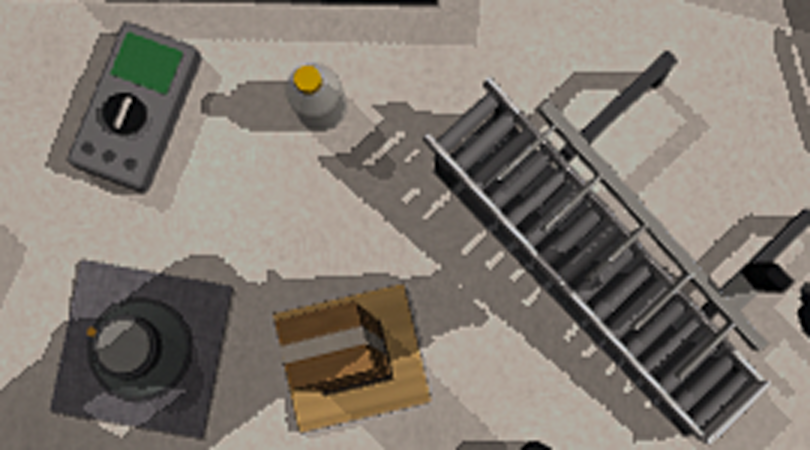

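View pics/s9.png

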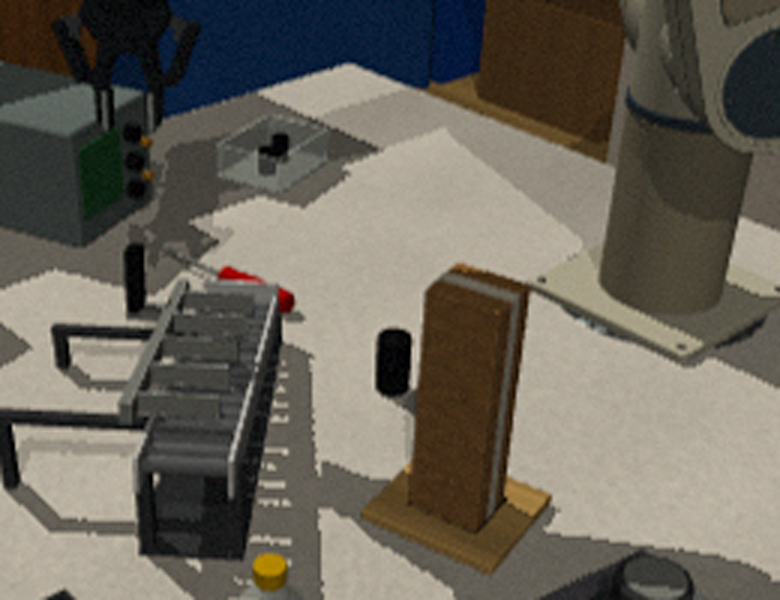

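```bash
python3 -c "
from workcell import *
print(hand_in())"
```

```text
the job is handed in; nothing more can be done
None
```

I moved the loudspeaker to the felt pad, slid the gate fully open, and stacked all five cartons front first in one square column on the dark rectangle. Then I slid the gate shut and handed in at about 46 s of the 210 s allowed.

- **Column:** in the last pictures its top corners line up to within a few pixels with where they should be on the base, and the cartons lie flat and square.
- **Loudspeaker:** it stands face down at the pad's centre, within a few millimetres.
- **Gate:** the handle is back within about 0.5 mm of its shut position (just over 1 mm in height), and the lane is empty.
- **Bystanders and arm:** none of the loose things looked moved, and the arm is clear with only noise on the force reading.

No check failed or disagreed, and I saw no sign of a knocked loudspeaker or a slackened grip. The hand-in itself gives no verdict.

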